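# Grade salvaged power bricks by length

## Task

Lay the four loose black power bricks out on the grading board in order of length, one on each cork pad: the shortest on the pad next to the round post, then longer and longer up to the longest on the pad next to the flat steel block. Each must lie flat, label up, centred on its pad and lengthwise along it, and be let go.

Things in the scene. Friction and masses are not known exactly. Their poses are not given: they have to be found in the camera images.
- brick_s_center (a point): Centre (half-way up) of the shortest power brick: a loose black plastic box, 56 long x 34 wide x 26 mm high, lying flat on the bench with a blank silver label on top and a narrow grey band round one end. Own x runs along its length, y across its width, z up. Grip it across its 34 mm width.
- brick_m_center (a point): Centre (half-way up) of the second shortest power brick: a loose black plastic box, 74 long x 38 wide x 28 mm high, lying flat on the bench with a blank silver label on top and a narrow grey band round one end. Own x runs along its length, y across its width, z up. Grip it across its 38 mm width.
- brick_l_center (a point): Centre (half-way up) of the second longest power brick: a loose black plastic box, 92 long x 42 wide x 30 mm high, lying flat on the bench with a blank silver label on top and a narrow grey band round one end. Own x runs along its length, y across its width, z up. Grip it across its 42 mm width.
- brick_xl_center (a point): Centre (half-way up) of the longest power brick: a loose black plastic box, 110 long x 46 wide x 32 mm high, lying flat on the bench with a blank silver label on top and a narrow grey band round one end. Own x runs along its length, y across its width, z up. Grip it across its 46 mm width.
- pad_a_top (a point): Centre of the top face of one of four identical fixed cork pads, 122 x 66 mm, 3 mm thick, in a row about 98 mm apart on a fixed aluminium board (130 x 490 x 12 mm). The pad top is 15 mm above the bench. Own x runs along the pad's 122 mm length, across the row; z up. The letters say nothing about the order in the row: that is shuffled.
- pad_b_top (a point): Centre of the top face of one of four identical fixed cork pads, 122 x 66 mm, 3 mm thick, in a row about 98 mm apart on a fixed aluminium board (130 x 490 x 12 mm). The pad top is 15 mm above the bench. Own x runs along the pad's 122 mm length, across the row; z up. The letters say nothing about the order in the row: that is shuffled.
- pad_c_top (a point): Centre of the top face of one of four identical fixed cork pads, 122 x 66 mm, 3 mm thick, in a row about 98 mm apart on a fixed aluminium board (130 x 490 x 12 mm). The pad top is 15 mm above the bench. Own x runs along the pad's 122 mm length, across the row; z up. The letters say nothing about the order in the row: that is shuffled.
- pad_d_top (a point): Centre of the top face of one of four identical fixed cork pads, 122 x 66 mm, 3 mm thick, in a row about 98 mm apart on a fixed aluminium board (130 x 490 x 12 mm). The pad top is 15 mm above the bench. Own x runs along the pad's 122 mm length, across the row; z up. The letters say nothing about the order in the row: that is shuffled.
- post: Fixed upright round steel post, 22 mm diameter and 40 mm high on a 32 mm foot, standing on the board beyond one end of the row of pads, about 68 mm from the nearest pad's centre; it marks the end where the shortest brick goes. Origin at the centre of its underside, 12 mm above the bench.
- block: Fixed flat steel block, 60 x 38 x 16 mm high, on the board beyond the other end of the row; it marks the end where the longest brick goes. Origin at the centre of its underside, 12 mm above the bench.
There are look-alikes about, which are no part of the job. Leave any red look-alike of the part that bears brick_m_center alone.

How it is judged:
By the outcome, as a careful person would: the job done as asked, in the order asked, and still so for the second after the job is handed in, with the robot touching nothing.
It also fails if it takes over 102 s, if anything falls off the work surface, if the arm or the gripper's body presses on something with over 40 N, if the wrist force passes 120 N, or if a joint passes its speed limit or range.

## Robot

A 6-joint arm with a two-finger parallel gripper is mounted at the origin on the work surface. World frame = base frame: x ahead of the robot, y to its left, z up, the work surface at z = 0. Lengths are in m, angles in rad, forces in N, time in s.
With the tool pointing down it reaches from about 0.325 to 1 m from the base axis. Payload 5.1 kg.
Tool frame: the origin (TCP) lies midway between the tips of the shut fingers; the grasp point (between the pads) lies 19 mm behind it; x points along the fingers, y is the direction in which the jaws open and shut, and the axes are right-handed (so a half turn about x gives the same grasp; the last joint's range is limited). The gripper opens to 85 mm and grips with 20 to 120 N. Pads are 22 mm wide; open, the fingers measure 114 mm over their backs; the gripper's body (76 mm by 85 mm) begins 54 mm behind the grasp point. The pads swing forward as they close: fully open they stand 13 mm farther back than shut.
Start: joints at [-1.248, 0.124, 1.65, -0, 1.367, -0.083], TCP at [0.257, -0.597, 0.211] pointing down, gripper open.
Joint ranges: [-2.61, 2.61], [-1.02, 2.33], [0.03, 2.71], [-1.35, 4.49], [0.32, 2.68], [-2.91, 2.91]. Speed limits (rad/s): [2.57, 2.57, 3.14, 3.14, 3.14, 3.14].

## Interface

Orientations are given as a unit quaternion [x, y, z, w].
In Python, from bench import r gives the robot as it stands.
- The arm moves only by the tool move_arm, never from a script. Its argument "series" is a list of rows, each an object of numbers: "dx", "dy", "dz": the shift along the world's x, y, z in m; "wx", "wy", "wz": the turn, a rotation vector about the world's x, y, z in degrees; "jaw": the finger opening in m, from 0 to 0.0854. A call has 1 to 20 rows; each row shifts and turns the pose as measured when the row begins; what a row does not reach is not made up. A row lasts 1/12 s, in which the tool goes at most 41.7 mm and 7.16 degrees, less where a joint would pass 70% of its speed; a pose out of reach is approached as far as the arm can. A call is refused whole if a number of a shift passes 0.0417 or a number of a turn 7.16, either way. A call with a gripper value outside its range is refused whole. The fingers move at their own pace and stop on an object; the grip force is fixed at half the most. Time passes only in rows, so rows that do not move let the fingers close. It gives the time, the measured TCP pose, the force and the opening at its end, in the units of the state.
- r.read_state(): the state, without advancing time (a new reading comes with each control period).
- r.grab_frame(name): name is "scene" or "top"; returns the picture (420x560x3 uint8, red, green, blue); there is no depth.
- r.calibration(name): a dict with "camera_matrix" (3x3 intrinsics, pixels), "position" and "rotation" of the camera in the world. Camera axes: x right, y up, looking along -z (the intrinsics and any distortion apply to the point x, -y, -z); pixel columns grow to the right and rows downward; lengths in m; the calibration is good to about 2 mm. A picture is of the moment at which its call begins. calibration takes no time and is no camera call.
- r.finish_job(): hands the job in, once; it reports no verdict.
The state is a dict: "t": time; "joints": joint angles; "joint_velocities": joint speeds; "tau": joint torques, N m; "eef_pos": TCP position; "eef_rot": TCP orientation; "contact_force": force on the tool from outside, world axes, zero at the start; "moment": the same for the moment, N m; "opening": finger opening in m.
Only numpy, scipy, OpenCV 4.12 (cv2) and the standard library are available. Lean on these libraries where they do the work, as an engineer would, in place of code of your own. Each camera call takes 0.05 s, during which the arm holds its last target.

## Working session

There is one attempt and no reset: what is moved stays moved. The work goes in short steps, Python scripts to look and compute and a tool call to move; the robot and the scene stay as the last step left them, time stands still between calls to the robot, and variables do not carry over. Pictures are saved under pics/ and viewed, and the job is handed in when it is done.

Besides the shell and the picture viewer there is one more tool, called after "Request:" as a command line: name --argument value ..., lists and objects as JSON in quotes. move_arm: Moves the arm, as the interface text tells. Its arguments: {"type":"object","properties":{"series":{"type":"array"}},"required":["series"]}

```bash
ls; mkdir -p pics; python3 - <<'E'
from bench import r
import cv2
print(r.read_state())
for n in("scene","top"):
    im=r.grab_frame(n); cv2.imwrite(f"pics/{n}0.png",im[:,:,::-1]); 
    c=r.calibration(n); print(n,c)
E
```

```text
pics
{'t': 0.0, 'joints': array([-1.24760055e+00,  1.24487386e-01,  1.65165097e+00,  4.41971222e-05,
        1.36747324e+00, -8.25817965e-02]), 'joint_velocities': array([-0.00074166, -0.00028765,  0.00132587, -0.00015598,  0.00020759,
       -0.00015287]), 'tau': array([ 9.37874829e-04, -4.23608422e+01, -3.65452766e+01,  4.93613265e-05,
        6.95124021e-03, -2.60935082e-06]), 'eef_pos': array([ 0.25637066, -0.59661594,  0.20957813]), 'eef_rot': array([-0.69253282, -0.14318911,  0.69267378, -0.14176815]), 'contact_force': array([-0.11926142, -0.66569693, -0.04286618]), 'moment': array([-0.02627723,  0.00242998, -0.01062518]), 'opening': 0.0853029982308158}
scene {'camera_matrix': array([[466.58078784,   0.        , 276.8516555 ],
       [  0.        , 466.58078784, 211.35019395],
       [  0.        ,   0.        ,   1.        ]]), 'position': array([1.05411929, 0.64575835, 0.62958523]), 'rotation': array([0.16542862, 0.43725114, 0.83368669, 0.29395801])}
top {'camera_matrix': array([[471.50724823,   0.        , 280.0240998 ],
       [  0.        , 471.50724823, 207.93595733],
       [  0.        ,   0.        ,   1.        ]]), 'position': array([ 0.3069163 , -0.01785034,  1.12536411]), 'rotation': array([ 0.06536301, -0.06423964, -0.69984482,  0.70839126])}
```

View pics/scene0.png

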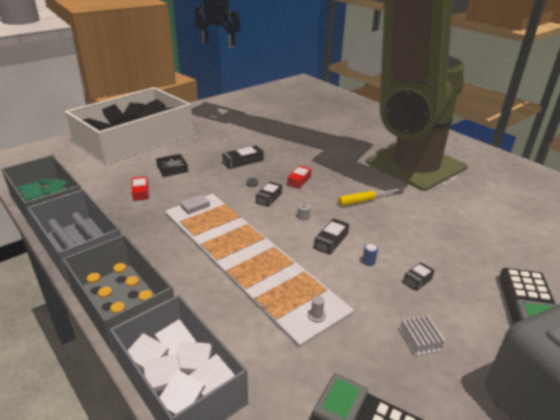

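View pics/top0.png

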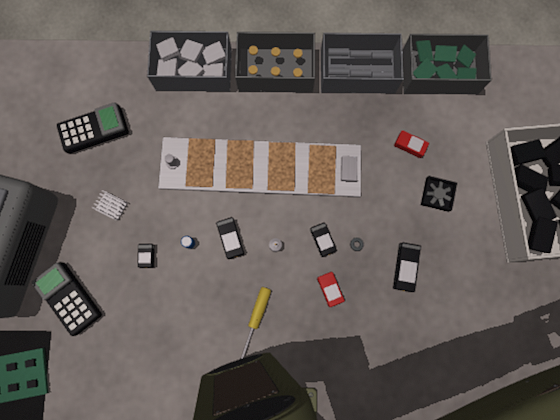

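Top view: the post is at (172,160) on the left and the block at (349,168) on the right. The candidates are:
- **Black bricks:** (146,255), (323,239), (231,238) and (407,267).
- **Look-alikes:** red bricks at (331,289) and (412,144), a fan at (439,193), and black bricks in the bin at about (535,190).

I'll check a close crop and fit the poses.

```bash
cat > h.py <<'E'
import numpy as np, cv2
from scipy.spatial.transform import Rotation as R
from scipy.optimize import minimize
from bench import r
SZ=dict(s=(.056,.034,.026),m=(.074,.038,.028),l=(.092,.042,.030),xl=(.110,.046,.032))
CAL={n:r.calibration(n) for n in("top","scene")}
def proj(n,P):
    c=CAL[n];p=R.from_quat(c["rotation"]).inv().apply(np.atleast_2d(P)-c["position"])
    q=np.c_[p[:,0],-p[:,1],-p[:,2]]@c["camera_matrix"].T
    return q[:,:2]/q[:,2:]
def back(n,uv,z):
    c=CAL[n];uv=np.atleast_2d(uv)
    d=np.c_[uv,np.ones(len(uv))]@np.linalg.inv(c["camera_matrix"]).T
    d=R.from_quat(c["rotation"]).apply(d*[1,-1,-1])
    return c["position"]+d*((z-c["position"][2])/d[:,2])[:,None]
def box(x,y,a,sz,z0):
    s=np.array([[i,j,k] for i in(-.5,.5) for j in(-.5,.5) for k in(0,1)])*sz
    c,t=np.cos(a),np.sin(a)
    return np.c_[x+c*s[:,0]-t*s[:,1],y+t*s[:,0]+c*s[:,1],z0+s[:,2]]
def sil(n,P,shape,S=4):
    h=cv2.convexHull(proj(n,P).astype(np.float32))
    m=np.zeros((shape[0]*S,shape[1]*S),np.uint8)
    cv2.fillPoly(m,[np.round(((h+.5)*S-.5)*16).astype(np.int32)],1,shift=4)
    return cv2.resize(m.astype(np.float32),(shape[1],shape[0]),interpolation=cv2.INTER_AREA)
def gray(n):
    im=r.grab_frame(n); return im
E
python3 - <<'E'
from h import *
t=cv2.imread("pics/top0.png");s=cv2.imread("pics/scene0.png")
def cr(im,x,y,w,h,f): return cv2.resize(im[y:y+h,x:x+w],None,fx=f,fy=f,interpolation=cv2.INTER_CUBIC)
cv2.imwrite("pics/c1.png",cr(t,125,125,320,175,2.5))
cv2.imwrite("pics/c2.png",cr(s,120,130,320,200,2.5))
print(back("top",[[172,160],[349,168]],.03))
for n,(u,v) in dict(s=(146,255),m=(323,239),l=(231,238),xl=(407,267)).items():print(n,back("top",[u,v],.028))
E
```

```text
[[ 0.62450978  0.24673623  0.03      ]
 [ 0.60973136 -0.17922222  0.03      ]]
s [[0.39558658 0.29529452 0.028     ]]
m [[ 0.43794766 -0.11623651  0.028     ]]
l [[0.43768911 0.09896572 0.028     ]]
xl [[ 0.37521966 -0.3102184   0.028     ]]
```

View pics/c1.png

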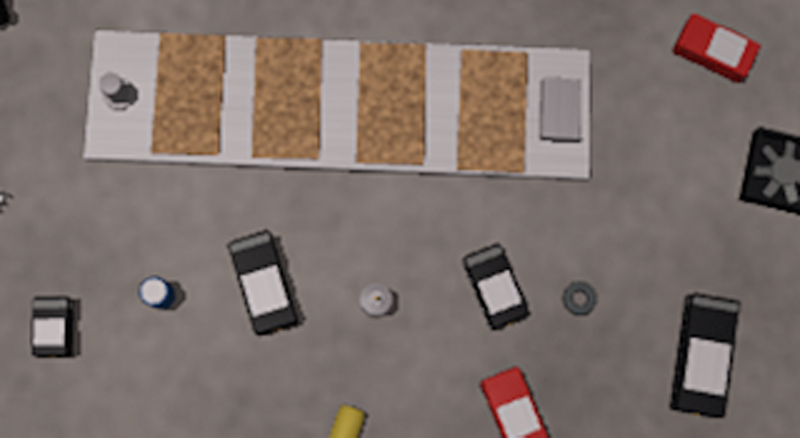

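View pics/c2.png

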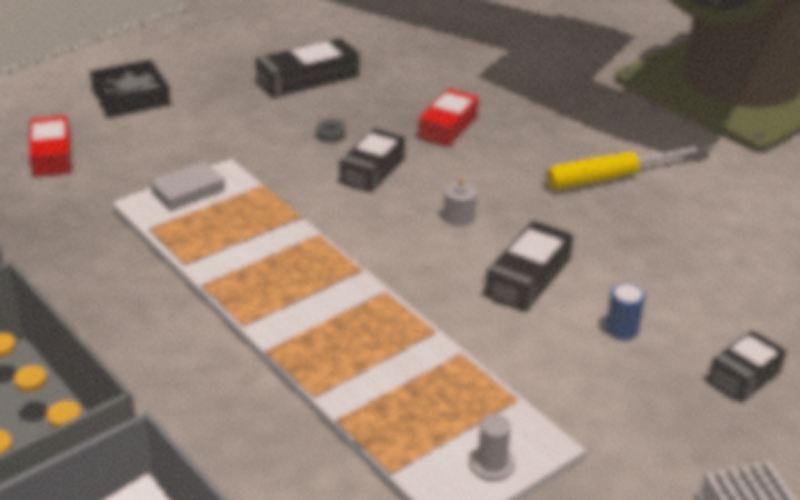

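```bash
cat >> h.py <<'E'
def mask_brick(im,n,P):
    """dark body + label region near predicted box"""
    h=cv2.convexHull(proj(n,P).astype(np.float32)).astype(np.int32)
    g=im.max(axis=2).astype(int)
    roi=np.zeros(g.shape,np.uint8);cv2.fillPoly(roi,[h],1);roi=cv2.dilate(roi,np.ones((13,13)))
    dark=((g<TH)&(roi>0)).astype(np.uint8)
    cs,_=cv2.findContours(dark,cv2.RETR_EXTERNAL,cv2.CHAIN_APPROX_NONE)
    c=max(cs,key=cv2.contourArea);m=np.zeros_like(dark);cv2.fillPoly(m,[c],1)
    return m.astype(np.float32)
TH=72
def fit(ims,name,x,y,a,z0,names=("top","scene")):
    sz=SZ[name];ms={n:mask_brick(ims[n],n,box(x,y,a,sz,z0)) for n in names}
    def cost(p):
        return sum(((sil(n,box(p[0]/1e3,p[1]/1e3,p[2]/100,sz,z0),ims[n].shape)-ms[n])**2).sum()/ms[n].sum() for n in names)
    best=None
    for s in(3,1):
        p0=[x*1e3,y*1e3,a*100] if best is None else best.x
        sim=np.array([p0]+[np.array(p0)+d for d in np.diag([6,6,15])*s/3])
        best=minimize(cost,p0,method="Nelder-Mead",options=dict(initial_simplex=sim,xatol=.05,fatol=1e-4))
    return best.x/[1e3,1e3,100],best.fun
E
cat > f1.py <<'E'
from h import *
ims={n:cv2.imread(f"pics/{n}0.png") for n in("top","scene")}
g=ims["top"].max(axis=2)
print(g[239,215:250]); print(g[225:270,146])
init=dict(s=(.395,.295,0),m=(.438,-.116,.35),l=(.438,.099,.25),xl=(.375,-.31,-.1))
for k,(x,y,a) in init.items():
    for nm in(("top",),("scene",),("top","scene")):
        p,c=fit(ims,k,x,y,a,0,nm);print(k,nm,p.round(4),round(c,3))
    for n in ims:
        h=cv2.convexHull(proj(n,box(*p,SZ[k],0)).astype(np.float32))
        big=ims[n]
    init[k]=p
for n in ims:
    f=3; big=cv2.resize(ims[n],None,fx=f,fy=f,interpolation=cv2.INTER_CUBIC)
    tiles=[]
    for k,p in init.items():
        h=cv2.convexHull(proj(n,box(*p,SZ[k],0)).astype(np.float32))
        cv2.polylines(big,[np.round((h+.5)*f).astype(int)],True,(0,255,0),1)
    for k,p in init.items():
        u,v=(proj(n,[p[0],p[1],.02])[0]*f).astype(int)
        tiles.append(cv2.resize(big[max(v-100,0):v+100,u-100:u+100],(200,200)))
    cv2.imwrite(f"pics/fit_{n}.png",np.hstack(tiles))
E
python3 f1.py; python3 -c "
import cv2,numpy as np
cv2.imwrite('pics/fit.png',np.vstack([cv2.imread('pics/fit_top.png'),cv2.imread('pics/fit_scene.png')]))"
```

```text
[127 127 127 128 132 104  27 127 189 199 193 190 192 193 193 193 194 193
 190 190 193 201 176  73  10  47  65  83 121 135 132 132 132 132 132]
[119 119 119 118 119 118 119 119 119 118 117 117 118 118 120 121 122 127
  88  45 103 123 113  77  43  45  33 144 191 196 195 196 195 194 194 195
 200 174  98  43  55  39  42 112 129]
s ('top',) [0.3953 0.2953 0.0382] 0.882
s ('scene',) [0.3967 0.2862 0.4828] 5.865
s ('top', 'scene') [0.3962 0.2886 0.4764] 7.093
m ('top',) [ 0.4391 -0.1172  0.3953] 0.123
m ('scene',) [ 0.4264 -0.1178  0.8653] 2.208
m ('top', 'scene') [ 0.4371 -0.1178  0.5844] 2.645
l ('top',) [0.44   0.0985 0.3164] 0.872
l ('scene',) [0.4064 0.0866 0.7006] 3.783
l ('top', 'scene') [0.4288 0.0979 0.5078] 5.321
xl ('top',) [ 0.3767 -0.3115 -0.1728] 0.106
xl ('scene',) [ 0.3562 -0.3136  0.451 ] 1.107
xl ('top', 'scene') [ 0.3757 -0.3111 -0.1307] 1.321
```

View pics/fit.png

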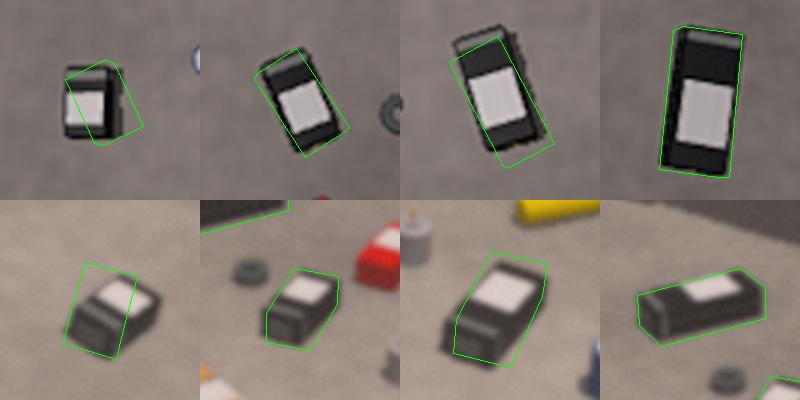

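```bash
cat >> h.py <<'E'
THS=dict(top=58,scene=85)
def mask_brick(im,n,P):
    h=cv2.convexHull(proj(n,P).astype(np.float32)).astype(np.int32)
    g=im.max(axis=2)
    roi=np.zeros(g.shape,np.uint8);cv2.fillPoly(roi,[h],1);roi=cv2.dilate(roi,np.ones((9,9)))
    S=4;G=cv2.resize(g,None,fx=S,fy=S,interpolation=cv2.INTER_LINEAR);RO=cv2.resize(roi,None,fx=S,fy=S,interpolation=cv2.INTER_NEAREST)
    dark=((G<THS[n])&(RO>0)).astype(np.uint8)
    cs,_=cv2.findContours(dark,cv2.RETR_EXTERNAL,cv2.CHAIN_APPROX_NONE)
    c=np.vstack([c for c in cs if cv2.contourArea(c)>6*S*S])
    m=np.zeros_like(dark);cv2.fillPoly(m,[cv2.convexHull(c)],1)
    return cv2.resize(m.astype(np.float32),(g.shape[1],g.shape[0]),interpolation=cv2.INTER_AREA)
E
sed -i 's/init=dict(.*/init=dict(s=(.395,.295,.02),m=(.439,-.117,.36),l=(.438,.099,.3),xl=(.377,-.311,-.1))/; s/^print(g\[239.*/G=ims["scene"].max(axis=2);print(G[158,215:270]);print(G[235,310:360])/' f1.py
python3 f1.py; python3 -c "
import cv2,numpy as np
cv2.imwrite('pics/fit.png',np.vstack([cv2.imread('pics/fit_top.png'),cv2.imread('pics/fit_scene.png')]))"
```

```text
[143 144 144 144 143 140 132 105  78  63  62  57  67  82  89  89  75  63
  55  57  58  53  54  55  50  56  51  55  54  57  59  56  59  55  54  59
  57  59  59  60  56  54  56  59  53  54  53  67  94 125 139 141 145 147
 144]
[171 171 169 172 171 163 145 124  99  77  76  70  68  62  64  62  64  64
  60  63  69  68  76  86 103 122 126 123 103  79  63  62  58  63  68  84
 115 141 158 166 167 165 166 167 168 170 171 168 170 170]
s ('top',) [ 0.3956  0.2975 -0.0157] 0.099
s ('scene',) [0.3919 0.2979 0.1939] 0.428
s ('top', 'scene') [0.3937 0.2971 0.0666] 0.581
m ('top',) [ 0.4367 -0.1183  0.398 ] 0.076
m ('scene',) [ 0.4356 -0.1196  0.5422] 0.392
m ('top', 'scene') [ 0.4359 -0.1194  0.4651] 0.53
l ('top',) [0.4368 0.0996 0.2963] 0.099
l ('scene',) [0.4353 0.1    0.4248] 0.172
l ('top', 'scene') [0.4371 0.1003 0.3572] 0.311
xl ('top',) [ 0.376  -0.3115 -0.1727] 0.033
xl ('scene',) [ 0.3749 -0.3139 -0.0099] 0.137
xl ('top', 'scene') [ 0.3766 -0.3121 -0.1741] 0.183
```

View pics/fit.png

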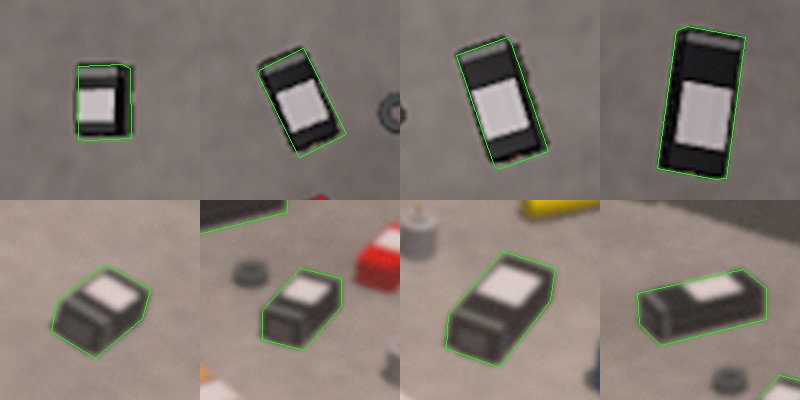

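```bash
cat > f2.py <<'E'
from h import *
im=cv2.imread("pics/top0.png")
S=8
big=cv2.resize(im,None,fx=S,fy=S,interpolation=cv2.INTER_LINEAR)
hsv=cv2.cvtColor(big,cv2.COLOR_BGR2HSV)
def rects(m,z,amin):
    cs,_=cv2.findContours(m.astype(np.uint8),cv2.RETR_EXTERNAL,cv2.CHAIN_APPROX_NONE)
    for c in cs:
        if cv2.contourArea(c)<amin*S*S: continue
        uv=(c[:,0,:]+.5)/S-.5
        P=back("top",uv,z)[:,:2]*1e3
        (cx,cy),(w,h),ang=cv2.minAreaRect(P.astype(np.float32))
        M=cv2.moments(P.astype(np.float32).reshape(-1,1,2))
        if w<h: w,h,ang=h,w,ang-90
        yield uv.mean(0).round(),(M["m10"]/M["m00"],M["m01"]/M["m00"]),(cx,cy),(w,h),ang
print("pads")
m=(hsv[...,1]>95)&(hsv[...,0]>5)&(hsv[...,0]<25)
m=cv2.morphologyEx(m.astype(np.uint8),cv2.MORPH_CLOSE,np.ones((25,25)))
for q in rects(m,.015,800): print(*[np.round(v,1) for v in q])
print("labels")
m=(big.min(axis=2)>150)
for q in rects(m,.028,60):
    if q[0][1]>205: print(*[np.round(v,1) for v in q])
print("board")
m=(big.min(axis=2)>150)
m[:1000]=0;m[1640:]=0
m=cv2.morphologyEx(m.astype(np.uint8)|((hsv[...,1]>95)&(np.arange(big.shape[0])[:,None]>1050)&(np.arange(big.shape[0])[:,None]<1600)&(np.arange(big.shape[1])[None]>1250)&(np.arange(big.shape[1])[None]<2900)),cv2.MORPH_CLOSE,np.ones((41,41)))
for q in rects(m,.012,3000): print(*[np.round(v,1) for v in q])
E
python3 f2.py
```

```text
pads
[322. 169.] [ 611.2 -114.7] [ 610.9 -114.9] [119.9  64. ] -2.1
[281. 166.] [617.3 -16.5] [617.2 -16.7] [120.4  64.4] -0.7
[239. 164.] [621.7  85.4] [621.8  85.1] [120.2  64.1] -0.2
[200. 162.] [624.6 181.3] [624.6 181.2] [120.9  64.6] -1.3
labels
[332. 292.] [ 316.4 -136.2] [ 316.4 -136.3] [31.1 30.2] 21.9
[407. 271.] [ 365.8 -311. ] [ 366.  -311.1] [45.6 35.2] -9.8
[144. 257.] [390.1 299. ] [390.5 299.2] [27.4 23.2] -89.3
[186. 241.] [429.5 204.1] [429.5 203.9] [21.2 21. ] -80.7
[324. 241.] [ 432.2 -119.3] [ 432.2 -119.3] [30.9 30. ] 22.4
[230. 241.] [430.9 100.3] [431.  100.3] [39.  33.8] 18.3
[109. 206.] [512.8 390.3] [513.2 390.6] [67.3 48.8] 64.4
[526. 206.] [ 507.7 -604. ] [ 556.9 -613.6] [310.6  76.4] 6.0
board
[260. 166.] [617.6  36.2] [617.8  35.4] [488.6 128.6] 88.4
```

```bash
cat > f3.py <<'E'
from h import *
from scipy.optimize import least_squares
ims={n:cv2.imread(f"pics/{n}0.png") for n in("top","scene")}
sat={n:(i[...,2].astype(float)-i[...,0]) for n,i in ims.items()}
pads=[(.6245,.1813,-.02),(.6218,.0852,-.02),(.6173,-.0166,-.02),(.611,-.1148,-.02)]
def rect(x,y,a): return box(x,y,a,(.122,.066,0),.015)
for p in pads:
  out=[]
  for names in(("top",),("scene",)):
    rois={}
    for n in names:
        h=cv2.convexHull(proj(n,rect(*p)).astype(np.float32)).astype(np.int32)
        m=np.zeros(sat[n].shape,np.uint8);cv2.fillPoly(m,[h],1);rois[n]=cv2.dilate(m,np.ones((11,11)))>0
    def cost(q):
        c=0
        for n in names:
            m=cv2.GaussianBlur(sil(n,rect(q[0]/1e3,q[1]/1e3,q[2]/100),sat[n].shape),(0,0),.5 if n=="top" else 1.3)[rois[n]]
            A=np.c_[m,np.ones_like(m)];b=sat[n][rois[n]]
            s,res,*_=np.linalg.lstsq(A,b,rcond=None);c+=res[0]/len(b)
        return c
    p0=np.array([p[0]*1e3,p[1]*1e3,p[2]*100])
    b=minimize(cost,p0,method="Nelder-Mead",options=dict(initial_simplex=[p0]+[p0+d for d in np.diag([4,4,4])],xatol=.05,fatol=1e-3))
    out.append(b.x.round(2)); 
  print(*[(o[:2],round(np.degrees(o[2]/100),2)) for o in out])
E
python3 f3.py
```

```text
(array([625.1 , 181.77]), np.float64(-0.96)) (array([624.05, 181.68]), np.float64(-1.04))
(array([621.87,  85.71]), np.float64(-0.28)) (array([621.1 ,  85.48]), np.float64(0.15))
(array([617.83, -16.29]), np.float64(-0.83)) (array([617.11, -16.18]), np.float64(-1.01))
(array([ 611.51, -114.55]), np.float64(-1.95)) (array([ 610.45, -114.82]), np.float64(-1.99))
```

```bash
cat > f4.py <<'E'
from h import *
ims={n:cv2.imread(f"pics/{n}0.png") for n in("top","scene")}
init=dict(s=(.395,.298,0.),m=(.437,-.118,.39),l=(.437,.1,.31),xl=(.376,-.311,-.17))
for T in(45,58,66):
  THS["top"]=T;THS["scene"]=T+45
  for k,v in init.items():
    print(T,k,*[(p.round(4),round(c,3)) for p,c in (fit(ims,k,*v,0,n) for n in(("top",),("scene",)))])
E
python3 f4.py
```

```text
45 s (array([0.3951, 0.2992, 0.0479]), np.float64(0.184)) (array([0.3935, 0.2985, 0.1725]), np.float64(0.368))
45 m (array([ 0.4367, -0.1183,  0.3989]), np.float64(0.124)) (array([ 0.4382, -0.1167,  0.533 ]), np.float64(0.352))
45 l (array([0.4376, 0.1008, 0.312 ]), np.float64(0.158)) (array([0.4391, 0.1021, 0.4009]), np.float64(0.149))
45 xl (array([ 0.3733, -0.311 , -0.1997]), np.float64(0.105)) (array([ 0.3747, -0.3125, -0.0777]), np.float64(0.109))
58 s (array([ 0.3952,  0.2976, -0.022 ]), np.float64(0.097)) (array([0.3956, 0.2994, 0.1236]), np.float64(0.164))
58 m (array([ 0.4368, -0.1178,  0.3783]), np.float64(0.082)) (array([ 0.4379, -0.1179,  0.4741]), np.float64(0.106))
58 l (array([0.4369, 0.0999, 0.3134]), np.float64(0.099)) (array([0.4376, 0.1017, 0.3757]), np.float64(0.093))
58 xl (array([ 0.3761, -0.3115, -0.1733]), np.float64(0.033)) (array([ 0.3768, -0.3129, -0.1465]), np.float64(0.042))
66 s (array([0.3955, 0.2971, 0.0281]), np.float64(0.038)) (array([0.3945, 0.2987, 0.0988]), np.float64(0.086))
66 m (array([ 0.438 , -0.1178,  0.395 ]), np.float64(0.02)) (array([ 0.4378, -0.1217,  0.4139]), np.float64(0.137))
66 l (array([0.4381, 0.0991, 0.2977]), np.float64(0.113)) (array([0.4379, 0.1016, 0.3754]), np.float64(0.063))
66 xl (array([ 0.3765, -0.3122, -0.1746]), np.float64(0.017)) (array([ 0.3764, -0.3137, -0.1554]), np.float64(0.017))
```

```bash
cat > plan.py <<'E'
import sys
from h import *
T=dict(s=(.395,.2985,1.),m=(.4375,-.118,22.5),l=(.4375,.1005,18),xl=(.3763,-.312,-9.8),
 p1=(.6246,.1817,-1.),p2=(.6215,.0856,-.2),p3=(.6175,-.0162,-.9),p4=(.611,-.1147,-2.))
s=r.read_state();p=s["eef_pos"];M=R.from_quat(s["eef_rot"]).as_matrix()
print("t",round(s["t"],2),"pos",p.round(4),"xax",M[:,0].round(3),"yax",M[:,1].round(3),"open",round(s["opening"],4),"F",s["contact_force"].round(1),"q",s["joints"].round(2))
# upright correction: rotate x axis to -z
v=np.cross(M[:,0],[0,0,-1]);print("tilt fix wx wy deg",np.degrees(v[:2]).round(2))
if len(sys.argv)>1:
    x,y,a=T[sys.argv[1]];z=float(sys.argv[2])
    yaw=np.degrees(np.arctan2(M[1,1],M[0,1]));d=(a+90-yaw+90)%180-90
    D=np.array([x,y,z])-p
    print("delta",D.round(4),"wz",d.round(2),"rows",np.linalg.norm(D)/.0417,abs(d)/7.16)
E
python3 plan.py xl .12
```

```text
t 0.1 pos [ 0.2564 -0.5967  0.2097] xax [-0.001  0.002 -1.   ] yax [ 0.395 -0.919 -0.002] open 0.0856 F [-0.1 -0.2 -0.3] q [-1.25  0.12  1.65  0.    1.37 -0.08]
tilt fix wx wy deg [-0.1  -0.03]
delta [ 0.1199  0.2847 -0.0897] wz -33.05 rows 7.713183398919654 4.615704296311392
```

Request:
move_arm --series '[{"dx": 0.012, "dy": 0.0285, "dz": -0.009, "wz": -3.3, "jaw": 0.07}, {"dx": 0.012, "dy": 0.0285, "dz": -0.009, "wz": -3.3, "jaw": 0.07}, {"dx": 0.012, "dy": 0.0285, "dz": -0.009, "wz": -3.3, "jaw": 0.07}, {"dx": 0.012, "dy": 0.0285, "dz": -0.009, "wz": -3.3, "jaw": 0.07}, {"dx": 0.012, "dy": 0.0285, "dz": -0.009, "wz": -3.3, "jaw": 0.07}, {"dx": 0.012, "dy": 0.0285, "dz": -0.009, "wz": -3.3, "jaw": 0.07}, {"dx": 0.012, "dy": 0.0285, "dz": -0.009, "wz": -3.3, "jaw": 0.07}, {"dx": 0.012, "dy": 0.0285, "dz": -0.009, "wz": -3.3, "jaw": 0.07}, {"dx": 0.012, "dy": 0.0285, "dz": -0.009, "wz": -3.3, "jaw": 0.07}, {"dx": 0.012, "dy": 0.0285, "dz": -0.009, "wz": -3.3, "jaw": 0.07}, {"dx": 0}]'

```text
$.series[0]: bad value
```

```bash
python3 plan.py xl .005
```

```text
t 0.1 pos [ 0.2564 -0.5967  0.2097] xax [-0.001  0.002 -1.   ] yax [ 0.395 -0.919 -0.002] open 0.0856 F [-0.1 -0.2 -0.3] q [-1.25  0.12  1.65  0.    1.37 -0.08]
tilt fix wx wy deg [-0.1  -0.03]
delta [ 0.1199  0.2847 -0.2047] wz -33.05 rows 8.88577299398212 4.615704296311392
```

Request:
move_arm --series '[{"dx": 0.012, "dy": 0.0285, "dz": -0.009, "wx": 0, "wy": 0, "wz": -3.3, "jaw": 0.07}]'

```text
t: 0.18
eef_pos: [0.2671, -0.5717, 0.2021]
eef_rot: [-0.696, -0.12, 0.697, -0.122]
contact_force: [0.4, 0.2, 0.4]
opening: 0.0755
```

Request:
move_arm --series '[{"dx": 0.012, "dy": 0.0285, "dz": -0.009, "wx": 0, "wy": 0, "wz": -3.3, "jaw": 0.07}, {"dx": 0.012, "dy": 0.0285, "dz": -0.009, "wx": 0, "wy": 0, "wz": -3.3, "jaw": 0.07}, {"dx": 0.012, "dy": 0.0285, "dz": -0.009, "wx": 0, "wy": 0, "wz": -3.3, "jaw": 0.07}, {"dx": 0.012, "dy": 0.0285, "dz": -0.009, "wx": 0, "wy": 0, "wz": -3.3, "jaw": 0.07}, {"dx": 0.012, "dy": 0.0285, "dz": -0.009, "wx": 0, "wy": 0, "wz": -3.3, "jaw": 0.07}, {"dx": 0.012, "dy": 0.0285, "dz": -0.009, "wx": 0, "wy": 0, "wz": -3.3, "jaw": 0.07}, {"dx": 0.012, "dy": 0.0285, "dz": -0.009, "wx": 0, "wy": 0, "wz": -3.3, "jaw": 0.07}, {"dx": 0.012, "dy": 0.0285, "dz": -0.009, "wx": 0, "wy": 0, "wz": -3.3, "jaw": 0.07}, {"dx": 0.012, "dy": 0.0285, "dz": -0.009, "wx": 0, "wy": 0, "wz": -3.3, "jaw": 0.07}, {"dx": 0, "dy": 0, "dz": 0, "wx": 0, "wy": 0, "wz": 0, "jaw": 0.07}]'

```text
t: 1.02
eef_pos: [0.3748, -0.2975, 0.1098]
eef_rot: [-0.701, 0.07, 0.706, 0.076]
contact_force: [-1.6, 0.2, 0.5]
opening: 0.0703
```

```bash
python3 plan.py xl .005
```

```text
t 1.02 pos [ 0.3748 -0.2975  0.1098] xax [-0.006  0.008 -1.   ] yax [-0.205 -0.979 -0.007] open 0.0703 F [-1.6  0.2  0.5] q [-0.78 -0.17  2.12  0.    1.21  0.99]
tilt fix wx wy deg [-0.49 -0.34]
delta [ 0.0015 -0.0145 -0.1048] wz 2.02 rows 2.5365380845373493 0.28250525433203494
```

Request:
move_arm --series '[{"dx": 0.0015, "dy": -0.0145, "dz": -0.015, "wx": -0.5, "wy": -0.3, "wz": 2.0, "jaw": 0.07}, {"dx": 0, "dy": 0, "dz": -0.025, "wx": 0, "wy": 0, "wz": 0, "jaw": 0.07}, {"dx": 0, "dy": 0, "dz": -0.015, "wx": 0, "wy": 0, "wz": 0, "jaw": 0.07}, {"dx": 0, "dy": 0, "dz": 0, "wx": 0, "wy": 0, "wz": 0, "jaw": 0.07}]'

```text
t: 1.35
eef_pos: [0.3771, -0.3106, 0.0532]
eef_rot: [0.705, -0.058, -0.705, -0.056]
contact_force: [0.1, 0.3, -0.1]
opening: 0.0702
```

```bash
python3 plan.py xl .005; python3 - <<'E'
from h import *
im=np.vstack([r.grab_frame(n)[:,:,::-1] for n in("top","scene")])
cv2.imwrite("pics/a1.png",np.hstack([cv2.resize(im[150:350,300:500],(400,400)),cv2.resize(im[420+60:420+260,150:350],(400,400))]))
E
```

```text
t 1.35 pos [ 0.3771 -0.3106  0.0532] xax [ 0.    -0.003 -1.   ] yax [-0.161 -0.987  0.003] open 0.0702 F [ 0.1  0.3 -0.1] q [-0.8  -0.08  2.14 -0.    1.08  0.94]
tilt fix wx wy deg [0.15 0.02]
delta [-0.0008 -0.0014 -0.0482] wz -0.53 rows 1.1560102978954399 0.07446363474058787
```

View pics/a1.png

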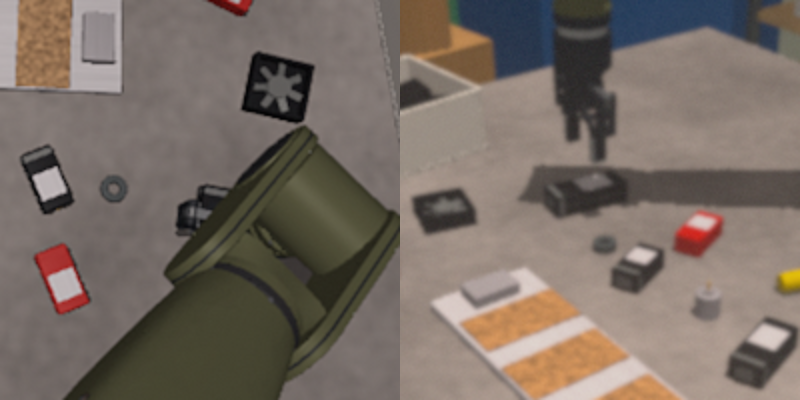

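The gripper is straight above the XL brick, at about (187,95) in the right half. I'll lower it and close.

Request:
move_arm --series '[{"dx": -0.0008, "dy": -0.0014, "dz": -0.018, "wx": 0, "wy": 0, "wz": -0.5, "jaw": 0.07}, {"dx": 0, "dy": 0, "dz": -0.018, "wx": 0, "wy": 0, "wz": 0, "jaw": 0.07}, {"dx": 0, "dy": 0, "dz": -0.008, "wx": 0, "wy": 0, "wz": 0, "jaw": 0.07}, {"dx": 0, "dy": 0, "dz": 0, "wx": 0, "wy": 0, "wz": 0, "jaw": 0.07}]'

```text
t: 1.78
eef_pos: [0.3806, -0.318, 0.017]
eef_rot: [0.709, -0.065, -0.7, -0.056]
contact_force: [-0.2, 0.9, 0.3]
opening: 0.0703
```

```bash
python3 plan.py xl .005
```

```text
t 1.78 pos [ 0.3806 -0.318   0.017 ] xax [ 0.011 -0.014 -1.   ] yax [-0.171 -0.985  0.012] open 0.0703 F [-0.2  0.9  0.3] q [-0.8  -0.02  2.15 -0.    0.99  0.94]
tilt fix wx wy deg [0.77 0.61]
delta [-0.0043  0.006  -0.012 ] wz 0.05 rows 0.3381375210576169 0.007135389606161064
```

Request:
move_arm --series '[{"dx": -0.0043, "dy": 0.006, "dz": -0.004, "wx": 0.8, "wy": 0.6, "wz": 0, "jaw": 0.07}, {"dx": 0, "dy": 0, "dz": 0, "wx": 0, "wy": 0, "wz": 0, "jaw": 0.07}]'

```text
t: 1.95
eef_pos: [0.3768, -0.3126, 0.0147]
eef_rot: [0.705, -0.061, -0.704, -0.061]
contact_force: [-0.8, -0.0, -0.3]
opening: 0.0699
```

```bash
python3 plan.py xl .005
```

```text
t 1.95 pos [ 0.3768 -0.3126  0.0147] xax [ 0.001  0.    -1.   ] yax [-0.171 -0.985 -0.   ] open 0.0699 F [-0.8 -0.  -0.3] q [-0.8  -0.02  2.16  0.    1.    0.94]
tilt fix wx wy deg [-0.01  0.04]
delta [-0.0005  0.0006 -0.0097] wz 0.06 rows 0.2342504072108868 0.008565304380127974
```

Request:
move_arm --series '[{"dx": -0.0005, "dy": 0.0006, "dz": -0.005, "wx": 0, "wy": 0, "wz": 0, "jaw": 0.07}, {"dx": -0.0005, "dy": 0.001, "dz": -0.004, "wx": 0.2, "wy": 0.15, "wz": 0, "jaw": 0.07}, {"dx": 0, "dy": 0, "dz": 0, "wx": 0, "wy": 0, "wz": 0, "jaw": 0.07}]'

```text
t: 2.2
eef_pos: [0.3771, -0.3123, 0.0078]
eef_rot: [0.705, -0.061, -0.704, -0.061]
contact_force: [-0.6, 0.8, 0.8]
opening: 0.0699
```

```bash
python3 plan.py xl .005
```

```text
t 2.2 pos [ 0.3771 -0.3123  0.0078] xax [ 0.001  0.    -1.   ] yax [-0.171 -0.985 -0.001] open 0.0699 F [-0.6  0.8  0.8] q [-0.8  -0.01  2.16  0.    0.99  0.94]
tilt fix wx wy deg [-0.02  0.08]
delta [-0.0008  0.0003 -0.0028] wz 0.05 rows 0.07141310590724266 0.0074246695317396185
```

Request:
move_arm --series '[{"dx": -0.0008, "dy": 0.0003, "dz": -0.002, "wx": 0, "wy": 0, "wz": 0, "jaw": 0.06}, {"dx": 0, "dy": 0, "dz": 0, "wx": 0, "wy": 0, "wz": 0, "jaw": 0.02}, {"dx": 0, "dy": 0, "dz": 0, "wx": 0, "wy": 0, "wz": 0, "jaw": 0.02}, {"dx": 0, "dy": 0, "dz": 0, "wx": 0, "wy": 0, "wz": 0, "jaw": 0.02}, {"dx": 0, "dy": 0, "dz": 0, "wx": 0, "wy": 0, "wz": 0, "jaw": 0.02}, {"dx": 0, "dy": 0, "dz": 0, "wx": 0, "wy": 0, "wz": 0, "jaw": 0.02}]'

```text
t: 2.7
eef_pos: [0.3768, -0.3126, 0.0069]
eef_rot: [0.705, -0.061, -0.704, -0.06]
contact_force: [-0.5, -0.3, 0.1]
opening: 0.0428
```

```bash
python3 plan.py xl .005
```

```text
t 2.7 pos [ 0.3768 -0.3126  0.0069] xax [ 0.002 -0.001 -1.   ] yax [-0.171 -0.985  0.   ] open 0.0428 F [-0.5 -0.3  0.1] q [-0.8  -0.01  2.16  0.    0.99  0.94]
tilt fix wx wy deg [0.04 0.11]
delta [-0.0005  0.0006 -0.0019] wz 0.03 rows 0.04877464189446189 0.004337344367201489
```

Request:
move_arm --series '[{"dx": 0, "dy": 0, "dz": 0, "wx": 0, "wy": 0, "wz": 0, "jaw": 0.02}, {"dx": 0, "dy": 0, "dz": 0.01, "wx": 0, "wy": 0, "wz": 0, "jaw": 0.02}, {"dx": 0, "dy": 0, "dz": 0.02, "wx": 0, "wy": 0, "wz": 0, "jaw": 0.02}, {"dx": 0, "dy": 0, "dz": 0.02, "wx": 0, "wy": 0, "wz": 0, "jaw": 0.02}, {"dx": 0, "dy": 0, "dz": 0.01, "wx": 0, "wy": 0, "wz": 0, "jaw": 0.02}]'

```text
t: 3.12
eef_pos: [0.3731, -0.3087, 0.065]
eef_rot: [-0.702, 0.058, 0.707, 0.063]
contact_force: [-0.6, -0.5, -2.5]
opening: 0.0427
```

```bash
python3 plan.py p4 .13; python3 - <<'E'
from h import *
im=np.vstack([r.grab_frame(n)[:,:,::-1] for n in("top","scene")])
cv2.imwrite("pics/a2.png",np.hstack([cv2.resize(im[150:350,300:500],(400,400)),cv2.resize(im[420+60:420+260,150:350],(400,400))]))
E
```

```text
t 3.12 pos [ 0.3731 -0.3087  0.065 ] xax [-0.006  0.008 -1.   ] yax [-0.171 -0.985 -0.007] open 0.0427 F [-0.6 -0.5 -2.5] q [-0.8  -0.1   2.13  0.    1.12  0.94]
tilt fix wx wy deg [-0.47 -0.36]
delta [0.2379 0.194  0.065 ] wz 7.84 rows 7.524750392941023 1.094341415048257
```

View pics/a2.png

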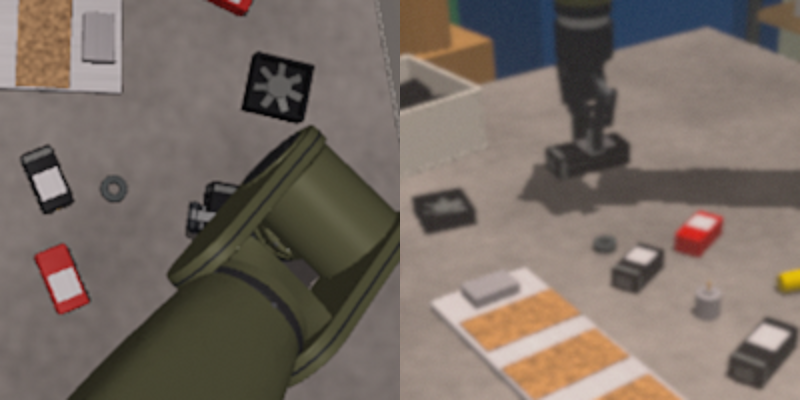

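The brick is held level above the bench. Next I'll carry it to the pad beside the block.

Request:
move_arm --series '[{"dx": 0.024, "dy": 0.019, "dz": 0.006, "wx": -0.4, "wy": -0.3, "wz": 0.9, "jaw": 0.02}, {"dx": 0.027, "dy": 0.022, "dz": 0.006, "wx": 0, "wy": 0, "wz": 0.9, "jaw": 0.02}, {"dx": 0.027, "dy": 0.022, "dz": 0.006, "wx": 0, "wy": 0, "wz": 0.9, "jaw": 0.02}, {"dx": 0.027, "dy": 0.022, "dz": 0.006, "wx": 0, "wy": 0, "wz": 0.9, "jaw": 0.02}, {"dx": 0.027, "dy": 0.022, "dz": 0, "wx": 0, "wy": 0, "wz": 0.9, "jaw": 0.02}, {"dx": 0.027, "dy": 0.022, "dz": 0, "wx": 0, "wy": 0, "wz": 0.9, "jaw": 0.02}, {"dx": 0.027, "dy": 0.022, "dz": 0, "wx": 0, "wy": 0, "wz": 0.9, "jaw": 0.02}, {"dx": 0.02, "dy": 0.018, "dz": 0, "wx": 0, "wy": 0, "wz": 0.9, "jaw": 0.02}, {"dx": 0.01, "dy": 0.009, "dz": 0, "wx": 0, "wy": 0, "wz": 0, "jaw": 0.02}, {"dx": 0, "dy": 0, "dz": 0, "wx": 0, "wy": 0, "wz": 0, "jaw": 0.02}]'

```text
t: 4.05
eef_pos: [0.5921, -0.1199, 0.0797]
eef_rot: [-0.703, 0.015, 0.711, 0.017]
contact_force: [-0.8, -0.1, -2.6]
opening: 0.0429
```

```bash
python3 plan.py p4 .0225
```

```text
t 4.05 pos [ 0.5921 -0.1199  0.0797] xax [-0.01   0.003 -1.   ] yax [-0.046 -0.999 -0.003] open 0.0429 F [-0.8 -0.1 -2.6] q [-0.29  0.15  1.86  0.    1.15  1.33]
tilt fix wx wy deg [-0.18 -0.58]
delta [ 0.0189  0.0052 -0.0572] wz 0.64 rows 1.4492576571479354 0.08883175313926096
```

Request:
move_arm --series '[{"dx": 0.017, "dy": 0.005, "dz": -0.01, "wx": -0.2, "wy": -0.6, "wz": 0.6, "jaw": 0.02}, {"dx": 0, "dy": 0, "dz": -0.015, "wx": 0, "wy": 0, "wz": 0, "jaw": 0.02}, {"dx": -0.002, "dy": 0, "dz": -0.01, "wx": 0, "wy": 0.2, "wz": 0, "jaw": 0.02}, {"dx": 0, "dy": 0, "dz": 0, "wx": 0, "wy": 0, "wz": 0, "jaw": 0.02}]'

```text
t: 4.38
eef_pos: [0.6038, -0.1156, 0.0395]
eef_rot: [-0.703, 0.013, 0.71, 0.012]
contact_force: [-0.1, 0.5, -2.5]
opening: 0.0429
```

```bash
python3 plan.py p4 .0225
```

```text
t 4.38 pos [ 0.6038 -0.1156  0.0395] xax [-0.01  -0.001 -1.   ] yax [-0.035 -0.999  0.001] open 0.0429 F [-0.1  0.5 -2.5] q [-0.27  0.22  1.85 -0.    1.08  1.33]
tilt fix wx wy deg [ 0.05 -0.57]
delta [ 0.0072  0.0009 -0.017 ] wz 0.02 rows 0.44431032899086675 0.0030713637130157473
```

Request:
move_arm --series '[{"dx": 0.0075, "dy": 0.0009, "dz": -0.003, "wx": 0, "wy": -0.6, "wz": 0, "jaw": 0.02}, {"dx": 0, "dy": 0, "dz": -0.003, "wx": 0, "wy": 0, "wz": 0, "jaw": 0.02}, {"dx": 0, "dy": 0, "dz": 0, "wx": 0, "wy": 0, "wz": 0, "jaw": 0.02}]'

```text
t: 4.63
eef_pos: [0.6084, -0.1164, 0.031]
eef_rot: [-0.706, 0.014, 0.708, 0.014]
contact_force: [-0.7, -0.1, -2.3]
opening: 0.0429
```

```bash
python3 plan.py p4 .0225
```

```text
t 4.63 pos [ 0.6084 -0.1164  0.031 ] xax [-0.003 -0.    -1.   ] yax [-0.039 -0.999  0.   ] open 0.0429 F [-0.7 -0.1 -2.3] q [-0.28  0.23  1.85 -0.    1.06  1.33]
tilt fix wx wy deg [ 0.  -0.2]
delta [ 0.0026  0.0017 -0.0085] wz 0.22 rows 0.21655669956189902 0.03004904185413973
```

Request:
move_arm --series '[{"dx": 0.0032, "dy": 0.0018, "dz": -0.003, "wx": 0, "wy": -0.2, "wz": 0.2, "jaw": 0.02}, {"dx": 0.0005, "dy": 0, "dz": -0.003, "wx": 0, "wy": 0, "wz": 0, "jaw": 0.02}, {"dx": 0, "dy": 0, "dz": 0, "wx": 0, "wy": 0, "wz": 0, "jaw": 0.02}]'

```text
t: 4.88
eef_pos: [0.6127, -0.1155, 0.0257]
eef_rot: [0.708, -0.013, -0.706, -0.013]
contact_force: [-0.2, 0.1, -1.9]
opening: 0.0427
```

```bash
python3 plan.py p4 .0215
```

```text
t 4.88 pos [ 0.6127 -0.1155  0.0257] xax [ 0.002 -0.001 -1.   ] yax [-0.036 -0.999  0.001] open 0.0427 F [-0.2  0.1 -1.9] q [-0.27  0.24  1.85 -0.    1.05  1.33]
tilt fix wx wy deg [0.04 0.13]
delta [-0.0017  0.0008 -0.0042] wz 0.07 rows 0.11010672656920185 0.010460683277654351
```

Request:
move_arm --series '[{"dx": -0.001, "dy": 0.0008, "dz": -0.003, "wx": 0, "wy": 0.1, "wz": 0, "jaw": 0.02}, {"dx": 0, "dy": 0, "dz": -0.0015, "wx": 0, "wy": 0, "wz": 0, "jaw": 0.02}, {"dx": 0, "dy": 0, "dz": 0, "wx": 0, "wy": 0, "wz": 0, "jaw": 0.02}, {"dx": 0, "dy": 0, "dz": 0, "wx": 0, "wy": 0, "wz": 0, "jaw": 0.02}]'

```text
t: 5.22
eef_pos: [0.6124, -0.1148, 0.022]
eef_rot: [0.708, -0.013, -0.706, -0.012]
contact_force: [0.1, 1.2, -2.5]
opening: 0.0429
```

```bash
python3 plan.py p4 .0215
```

```text
t 5.22 pos [ 0.6124 -0.1148  0.022 ] xax [ 0.002 -0.001 -1.   ] yax [-0.036 -0.999  0.001] open 0.0429 F [ 0.1  1.2 -2.5] q [-0.27  0.25  1.85 -0.    1.04  1.34]
tilt fix wx wy deg [0.07 0.11]
delta [-0.0014  0.0001 -0.0005] wz 0.06 rows 0.03578175885282145 0.008627641037929103
```

Request:
move_arm --series '[{"dx": -0.001, "dy": 0, "dz": -0.0008, "wx": 0, "wy": 0.1, "wz": 0, "jaw": 0.02}, {"dx": 0, "dy": 0, "dz": 0, "wx": 0, "wy": 0, "wz": 0, "jaw": 0.02}, {"dx": 0, "dy": 0, "dz": 0, "wx": 0, "wy": 0, "wz": 0, "jaw": 0.05}, {"dx": 0, "dy": 0, "dz": 0, "wx": 0, "wy": 0, "wz": 0, "jaw": 0.06}, {"dx": 0, "dy": 0, "dz": 0, "wx": 0, "wy": 0, "wz": 0, "jaw": 0.06}, {"dx": 0, "dy": 0, "dz": 0.01, "wx": 0, "wy": 0, "wz": 0, "jaw": 0.06}, {"dx": -0.002, "dy": 0, "dz": 0.02, "wx": 0, "wy": 0, "wz": 0, "jaw": 0.06}, {"dx": 0, "dy": 0, "dz": 0.035, "wx": 0, "wy": 0, "wz": 0, "jaw": 0.06}, {"dx": 0, "dy": 0, "dz": 0.02, "wx": 0, "wy": 0, "wz": 0, "jaw": 0.06}, {"dx": 0, "dy": 0, "dz": 0, "wx": 0, "wy": 0, "wz": 0, "jaw": 0.06}]'

```text
t: 6.05
eef_pos: [0.6095, -0.1148, 0.1124]
eef_rot: [0.707, -0.013, -0.707, -0.012]
contact_force: [-0.4, -0.0, 1.6]
opening: 0.0601
```

```bash
python3 plan.py m .08
```

```text
t 6.05 pos [ 0.6095 -0.1148  0.1124] xax [ 0.001 -0.002 -1.   ] yax [-0.036 -0.999  0.002] open 0.0601 F [-0.4 -0.   1.6] q [-0.27  0.14  1.81 -0.    1.2   1.34]
tilt fix wx wy deg [0.09 0.06]
delta [-0.172  -0.0032 -0.0324] wz 24.55 rows 4.197450630480818 3.4292221068190734
```

Request:
move_arm --series '[{"dx": -0.028, "dy": 0, "dz": 0, "wx": 0, "wy": 0, "wz": 4.1, "jaw": 0.06}, {"dx": -0.03, "dy": 0, "dz": 0, "wx": 0, "wy": 0, "wz": 4.1, "jaw": 0.06}, {"dx": -0.03, "dy": 0, "dz": 0, "wx": 0, "wy": 0, "wz": 4.1, "jaw": 0.06}, {"dx": -0.03, "dy": -0.001, "dz": -0.01, "wx": 0, "wy": 0, "wz": 4.1, "jaw": 0.06}, {"dx": -0.025, "dy": -0.001, "dz": -0.01, "wx": 0, "wy": 0, "wz": 4.1, "jaw": 0.06}, {"dx": -0.015, "dy": -0.001, "dz": -0.01, "wx": 0, "wy": 0, "wz": 3, "jaw": 0.06}, {"dx": -0.006, "dy": 0, "dz": 0, "wx": 0, "wy": 0, "wz": 0, "jaw": 0.06}, {"dx": 0, "dy": 0, "dz": 0, "wx": 0, "wy": 0, "wz": 0, "jaw": 0.06}]'

```text
t: 6.72
eef_pos: [0.441, -0.1177, 0.0824]
eef_rot: [0.697, 0.138, -0.69, 0.139]
contact_force: [0.6, -0.6, 0.5]
opening: 0.0598
```

```bash
python3 - <<'E'
from h import *
for n in("top","scene"): cv2.imwrite(f"pics/{n}1.png",r.grab_frame(n)[:,:,::-1])
ims={n:cv2.imread(f"pics/{n}1.png") for n in("top","scene")}
THS.update(top=62,scene=105)
tiles=[]
for nm in(("top",),("scene",)):
    p,c=fit(ims,"xl",.611,-.1147,-.035,.015,nm);print(nm,p.round(4),np.degrees(p[2]).round(1),round(c,3))
for n in ims:
    f=4;big=cv2.resize(ims[n],None,fx=f,fy=f,interpolation=cv2.INTER_CUBIC)
    u,v=(proj(n,[.611,-.1147,.03])[0]*f).astype(int);tiles.append(big[v-200:v+200,u-200:u+200])
cv2.imwrite("pics/x1.png",np.hstack(tiles))
E
python3 plan.py m .04
```

```text
('top',) [ 0.6036 -0.1154 -0.0081] -0.5 0.089
('scene',) [ 0.6105 -0.1152  0.0616] 3.5 0.103
t 6.82 pos [ 0.4425 -0.1179  0.0831] xax [ 0.011  0.    -1.   ] yax [ 0.385 -0.923  0.004] open 0.0597 F [ 0.2 -0.2 -0.4] q [-0.38 -0.2   2.19  0.    1.14  0.79]
tilt fix wx wy deg [-0.    0.61]
delta [-0.005  -0.0001 -0.0431] wz -0.12 rows 1.0414679339210156 0.01662446421917945
```

View pics/x1.png

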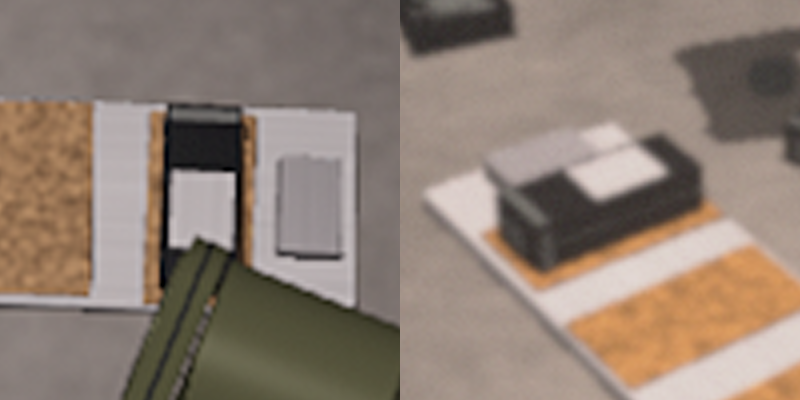

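XL is flat on its pad, though the top view is partly hidden, so I'll check it again later. Next is M.

Request:
move_arm --series '[{"dx": -0.005, "dy": 0, "dz": -0.01, "wx": 0, "wy": 0.6, "wz": 0, "jaw": 0.06}, {"dx": -0.001, "dy": 0, "dz": -0.02, "wx": 0, "wy": 0.2, "wz": 0, "jaw": 0.06}, {"dx": -0.002, "dy": 0, "dz": -0.015, "wx": 0, "wy": 0.2, "wz": 0, "jaw": 0.06}, {"dx": -0.001, "dy": 0, "dz": 0, "wx": 0, "wy": 0.2, "wz": 0, "jaw": 0.06}]'

```text
t: 7.15
eef_pos: [0.4392, -0.1193, 0.0397]
eef_rot: [-0.692, -0.137, 0.695, -0.139]
contact_force: [-0.2, 0.4, 0.4]
opening: 0.0602
```

```bash
python3 plan.py m .005
```

```text
t 7.15 pos [ 0.4392 -0.1193  0.0397] xax [-0.004 -0.003 -1.   ] yax [ 0.384 -0.924  0.002] open 0.0602 F [-0.2  0.4  0.4] q [-0.38 -0.14  2.22 -0.01  1.06  0.8 ]
tilt fix wx wy deg [ 0.19 -0.21]
delta [-0.0017  0.0013 -0.0347] wz -0.05 rows 0.833724903962747 0.007649443587687638
```

Request:
move_arm --series '[{"dx": -0.0017, "dy": 0.0013, "dz": -0.012, "wx": 0.2, "wy": -0.2, "wz": 0, "jaw": 0.06}, {"dx": -0.001, "dy": 0, "dz": -0.012, "wx": 0, "wy": 0.1, "wz": 0, "jaw": 0.06}, {"dx": -0.001, "dy": 0.0005, "dz": -0.005, "wx": 0, "wy": 0.1, "wz": 0, "jaw": 0.06}, {"dx": -0.0005, "dy": 0, "dz": 0, "wx": 0, "wy": 0, "wz": 0, "jaw": 0.06}]'

```text
t: 7.48
eef_pos: [0.4379, -0.1179, 0.0103]
eef_rot: [-0.692, -0.138, 0.695, -0.138]
contact_force: [0.6, -1.0, 0.4]
opening: 0.0602
```

```bash
python3 plan.py m .005
```

```text
t 7.48 pos [ 0.4379 -0.1179  0.0103] xax [-0.003 -0.    -1.   ] yax [ 0.384 -0.923 -0.001] open 0.0602 F [ 0.6 -1.   0.4] q [-0.38 -0.09  2.23 -0.    1.    0.8 ]
tilt fix wx wy deg [ 0.03 -0.19]
delta [-0.0004 -0.0001 -0.0053] wz -0.06 rows 0.1284159734377614 0.007968198437948664
```

Request:
move_arm --series '[{"dx": -0.0006, "dy": 0, "dz": -0.004, "wx": 0, "wy": -0.2, "wz": 0, "jaw": 0.055}, {"dx": 0, "dy": 0, "dz": -0.001, "wx": 0, "wy": 0, "wz": 0, "jaw": 0.03}, {"dx": 0, "dy": 0, "dz": 0, "wx": 0, "wy": 0, "wz": 0, "jaw": 0.02}, {"dx": 0, "dy": 0, "dz": 0, "wx": 0, "wy": 0, "wz": 0, "jaw": 0.02}, {"dx": 0, "dy": 0, "dz": 0, "wx": 0, "wy": 0, "wz": 0, "jaw": 0.02}, {"dx": 0, "dy": 0, "dz": 0, "wx": 0, "wy": 0, "wz": 0, "jaw": 0.02}]'

```text
t: 7.98
eef_pos: [0.4406, -0.1169, 0.0113]
eef_rot: [0.695, 0.139, -0.692, 0.137]
contact_force: [0.2, 0.7, -0.4]
opening: 0.02
```

```bash
python3 plan.py m .005;python3 plan.py p2 .1
```

```text
t 7.98 pos [ 0.4406 -0.1169  0.0113] xax [ 0.003  0.003 -1.   ] yax [ 0.382 -0.924 -0.002] open 0.02 F [ 0.2  0.7 -0.4] q [-0.38 -0.09  2.23  0.    1.    0.8 ]
tilt fix wx wy deg [-0.18  0.15]
delta [-0.0031 -0.0011 -0.0063] wz 0.01 rows 0.16935988424904036 0.0016891209020159599
t 7.98 pos [ 0.4406 -0.1169  0.0113] xax [ 0.003  0.003 -1.   ] yax [ 0.382 -0.924 -0.002] open 0.02 F [ 0.2  0.7 -0.4] q [-0.38 -0.09  2.23  0.    1.    0.8 ]
tilt fix wx wy deg [-0.18  0.15]
delta [0.1809 0.2025 0.0887] wz -22.69 rows 6.8510860237898905 3.168701940550496
```

```bash
python3 - <<'E'
from h import *
im=np.vstack([r.grab_frame(n)[:,:,::-1] for n in("top","scene")])
cv2.imwrite("pics/a3.png",np.hstack([cv2.resize(im[150:350,220:420],(400,400)),cv2.resize(im[420+100:420+250,190:340],(400,400),interpolation=cv2.INTER_CUBIC)]))
E
```

```text
(no output)
```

View pics/a3.png

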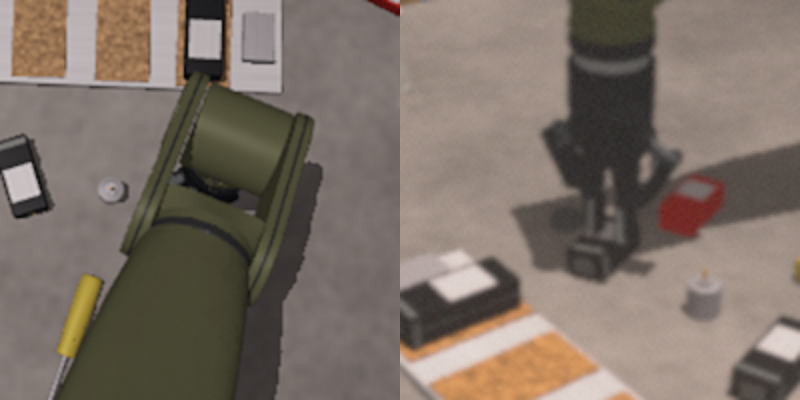

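Request:
move_arm --series '[{"dx": 0, "dy": 0, "dz": 0, "wx": 0, "wy": 0, "wz": 0, "jaw": 0.03}, {"dx": 0, "dy": 0, "dz": 0, "wx": 0, "wy": 0, "wz": 0, "jaw": 0.05}, {"dx": 0, "dy": 0, "dz": 0, "wx": 0, "wy": 0, "wz": 0, "jaw": 0.065}, {"dx": 0, "dy": 0, "dz": 0, "wx": 0, "wy": 0, "wz": 0, "jaw": 0.065}, {"dx": 0, "dy": 0, "dz": 0.01, "wx": 0, "wy": 0, "wz": 0, "jaw": 0.065}, {"dx": 0, "dy": 0, "dz": 0.02, "wx": 0, "wy": 0, "wz": 0, "jaw": 0.065}, {"dx": 0, "dy": 0, "dz": 0.03, "wx": 0, "wy": 0, "wz": 0, "jaw": 0.065}, {"dx": 0, "dy": 0, "dz": 0.02, "wx": 0, "wy": 0, "wz": 0, "jaw": 0.065}]'

```text
t: 8.75
eef_pos: [0.4348, -0.1155, 0.0885]
eef_rot: [-0.691, -0.141, 0.697, -0.134]
contact_force: [1.6, -0.1, -0.1]
opening: 0.065
```

```bash
python3 plan.py m .005; python3 - <<'E'
from h import *
im=np.vstack([r.grab_frame(n)[:,:,::-1] for n in("top","scene")])
cv2.imwrite("pics/a4.png",np.hstack([cv2.resize(im[150:350,220:420],(400,400)),cv2.resize(im[420+100:420+250,190:340],(400,400),interpolation=cv2.INTER_CUBIC)]))
E
```

```text
t 8.75 pos [ 0.4348 -0.1155  0.0885] xax [-0.01   0.007 -1.   ] yax [ 0.382 -0.924 -0.011] open 0.065 F [ 1.6 -0.1 -0.1] q [-0.38 -0.22  2.19  0.    1.18  0.8 ]
tilt fix wx wy deg [-0.42 -0.59]
delta [ 0.0027 -0.0025 -0.0835] wz 0.05 rows 2.0044691233589145 0.007366501675692196
```

View pics/a4.png

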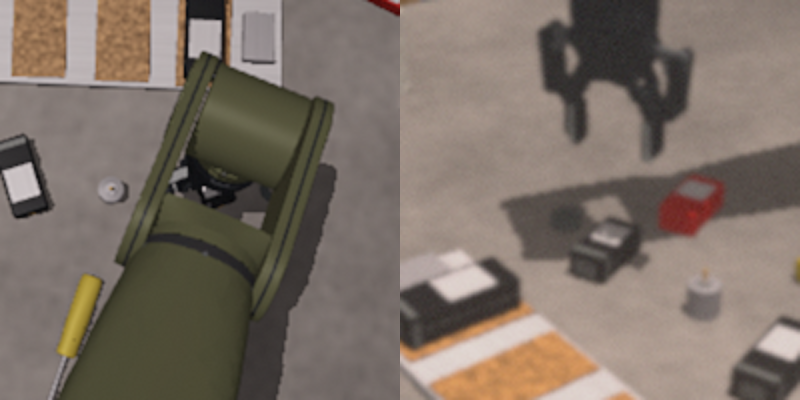

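M stayed flat on the bench, but the fingers closed too high and slipped off it, so I need a lower grasp. I'll fetch L first, which also clears the view of M.

```bash
python3 plan.py l .06
```

```text
t 8.85 pos [ 0.4372 -0.1164  0.0907] xax [-0.004  0.005 -1.   ] yax [ 0.382 -0.924 -0.006] open 0.0647 F [ 0.1 -0.5  0.8] q [-0.38 -0.22  2.19  0.    1.18  0.8 ]
tilt fix wx wy deg [-0.27 -0.22]
delta [ 0.0003  0.2169 -0.0307] wz -4.45 rows 5.254329611761758 0.6213709751898128
```

Request:
move_arm --series '[{"dx": 0, "dy": 0.028, "dz": 0, "wx": -0.2, "wy": -0.2, "wz": -0.6, "jaw": 0.065}, {"dx": 0, "dy": 0.032, "dz": 0, "wx": 0, "wy": 0, "wz": -0.6, "jaw": 0.065}, {"dx": 0, "dy": 0.032, "dz": 0, "wx": 0, "wy": 0, "wz": -0.6, "jaw": 0.065}, {"dx": 0, "dy": 0.032, "dz": 0, "wx": 0, "wy": 0, "wz": -0.6, "jaw": 0.065}, {"dx": 0, "dy": 0.032, "dz": 0, "wx": 0, "wy": 0, "wz": -0.6, "jaw": 0.065}, {"dx": 0, "dy": 0.028, "dz": 0, "wx": 0, "wy": 0, "wz": -0.6, "jaw": 0.065}, {"dx": 0, "dy": 0.018, "dz": 0, "wx": 0, "wy": 0, "wz": -0.6, "jaw": 0.065}, {"dx": 0, "dy": 0.006, "dz": 0, "wx": 0, "wy": 0, "wz": 0, "jaw": 0.065}, {"dx": 0, "dy": 0, "dz": 0, "wx": 0, "wy": 0, "wz": 0, "jaw": 0.065}]'

```text
t: 9.6
eef_pos: [0.4346, 0.0983, 0.0906]
eef_rot: [0.699, 0.108, -0.698, 0.11]
contact_force: [0.2, -0.2, 0.6]
opening: 0.0653
```

```bash
cat > look.py <<'E'
import sys
from h import *
i=sys.argv[1]
for n in("top","scene"): cv2.imwrite(f"pics/{n}{i}.png",r.grab_frame(n)[:,:,::-1])
ims={n:cv2.imread(f"pics/{n}{i}.png") for n in("top","scene")}
for spec in sys.argv[2:]:
    k,x,y,a,z=spec.split(",");x,y,a,z=float(x),float(y),float(a),float(z)
    for nm,T in((("top",),60),(("top",),66),(("scene",),105)):
        THS[nm[0]]=T
        try:
            p,c=fit(ims,k,x,y,np.radians(a),z,nm);print(k,nm,T,(p[:2]*1e3).round(1),np.degrees(p[2]).round(1),round(c,3))
        except Exception as e: print(k,nm,e)
tiles=[]
for spec in sys.argv[2:]:
    k,x,y,a,z=spec.split(",")
    t=[]
    for n in ims:
        f=4;big=cv2.resize(ims[n],None,fx=f,fy=f,interpolation=cv2.INTER_CUBIC)
        big=cv2.copyMakeBorder(big,0,0,0,200,cv2.BORDER_CONSTANT)
        u,v=(proj(n,[float(x),float(y),float(z)+.015])[0]*f).astype(int);t.append(big[v-130:v+130,u-130:u+130])
    tiles.append(np.vstack(t))
if tiles: cv2.imwrite(f"pics/look{i}.png",np.hstack(tiles))
E
python3 look.py 2 m,.4375,-.118,22.5,0 xl,.611,-.1147,-2,.015; python3 plan.py l .06
```

```text
m ('top',) 60 [ 440.1 -121.6] 22.3 0.089
m ('top',) 66 [ 440.9 -121.6] 22.3 0.041
m ('scene',) 105 [ 440.2 -122.7] 27.1 0.119
xl ('top',) 60 [ 608.7 -114. ] -1.8 0.095
xl ('top',) 66 [ 610.6 -114.2] -1.5 0.084
xl ('scene',) 105 [ 610.  -115.4] 1.8 0.111
t 9.7 pos [0.4347 0.0969 0.0906] xax [ 0.001 -0.002 -1.   ] yax [ 0.303 -0.953  0.002] open 0.0653 F [ 0.3 -0.8 -0.1] q [ 0.1  -0.24  2.21 -0.    1.17  1.36]
tilt fix wx wy deg [0.1  0.05]
delta [ 0.0028  0.0036 -0.0306] wz 0.38 rows 0.7409367558497478 0.052716248975668525
```

View pics/look2.png

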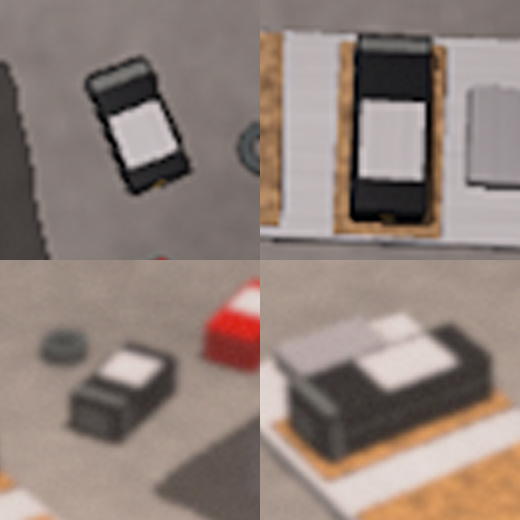

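View pics/top2.png

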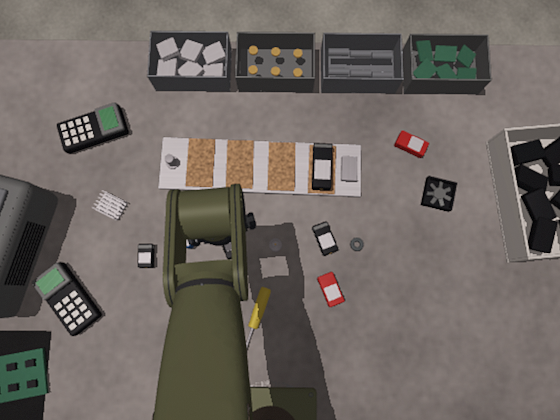

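XL sits at about (610.5, -114.5) mm at -1.7°, within 1 mm of its pad centre. M has shifted to (440.5, -121.7) mm. Now the L grasp, with a lower approach.

```bash
sed -i 's/m=(.4375,-.118,22.5)/m=(.4405,-.1218,22.4)/' plan.py
```

Request:
move_arm --series '[{"dx": 0.0028, "dy": 0.0036, "dz": -0.01, "wx": 0.1, "wy": 0, "wz": 0.4, "jaw": 0.065}, {"dx": -0.001, "dy": 0, "dz": -0.02, "wx": 0, "wy": 0.2, "wz": 0, "jaw": 0.065}, {"dx": -0.002, "dy": 0, "dz": -0.015, "wx": 0, "wy": 0.2, "wz": 0, "jaw": 0.065}, {"dx": -0.001, "dy": 0, "dz": 0, "wx": 0, "wy": 0.1, "wz": 0, "jaw": 0.065}]'

```text
t: 10.03
eef_pos: [0.4355, 0.0971, 0.0437]
eef_rot: [-0.697, -0.109, 0.7, -0.109]
contact_force: [-0.7, -0.3, 0.7]
opening: 0.0653
```

```bash
python3 plan.py l .002
```

```text
t 10.03 pos [0.4355 0.0971 0.0437] xax [-0.004 -0.    -1.   ] yax [ 0.305 -0.952 -0.001] open 0.0653 F [-0.7 -0.3  0.7] q [ 0.1  -0.17  2.23  0.    1.08  1.36]
tilt fix wx wy deg [ 0.02 -0.26]
delta [ 0.002   0.0034 -0.0417] wz 0.23 rows 1.003986778460753 0.03281523168738294
```

Request:
move_arm --series '[{"dx": 0.002, "dy": 0.0034, "dz": -0.012, "wx": 0, "wy": -0.2, "wz": 0.2, "jaw": 0.065}, {"dx": 0, "dy": 0, "dz": -0.015, "wx": 0, "wy": 0.1, "wz": 0, "jaw": 0.065}, {"dx": -0.001, "dy": 0, "dz": -0.008, "wx": 0, "wy": 0.1, "wz": 0, "jaw": 0.065}, {"dx": -0.001, "dy": 0, "dz": 0, "wx": 0, "wy": 0, "wz": 0, "jaw": 0.065}]'

```text
t: 10.37
eef_pos: [0.4361, 0.0973, 0.0068]
eef_rot: [-0.697, -0.109, 0.701, -0.109]
contact_force: [0.3, 0.3, 0.2]
opening: 0.0651
```

```bash
python3 plan.py l .002
```

```text
t 10.37 pos [0.4361 0.0973 0.0068] xax [-0.006 -0.001 -1.   ] yax [ 0.303 -0.953 -0.001] open 0.0651 F [0.3 0.3 0.2] q [ 0.1  -0.1   2.25 -0.    1.    1.36]
tilt fix wx wy deg [ 0.05 -0.32]
delta [ 0.0014  0.0032 -0.0048] wz 0.33 rows 0.14212008906623894 0.04662184932602783
```

Request:
move_arm --series '[{"dx": 0.0014, "dy": 0.004, "dz": -0.003, "wx": 0, "wy": -0.3, "wz": 0.3, "jaw": 0.065}, {"dx": 0, "dy": 0.001, "dz": -0.002, "wx": 0, "wy": 0, "wz": 0, "jaw": 0.065}, {"dx": 0, "dy": 0, "dz": 0, "wx": 0, "wy": 0, "wz": 0, "jaw": 0.065}]'

```text
t: 10.62
eef_pos: [0.4383, 0.1019, 0.0024]
eef_rot: [0.699, 0.11, -0.698, 0.11]
contact_force: [-0.9, 0.0, 0.7]
opening: 0.0648
```

```bash
python3 plan.py l .001
```

```text
t 10.62 pos [0.4383 0.1019 0.0024] xax [ 0.001 -0.001 -1.   ] yax [ 0.307 -0.952  0.001] open 0.0648 F [-0.9  0.   0.7] q [ 0.11 -0.09  2.25 -0.    0.98  1.37]
tilt fix wx wy deg [0.04 0.06]
delta [-0.0008 -0.0014 -0.0014] wz 0.12 rows 0.05006773054643797 0.016607619076001154
```

Request:
move_arm --series '[{"dx": -0.001, "dy": -0.0014, "dz": -0.001, "wx": 0, "wy": 0, "wz": 0.1, "jaw": 0.06}, {"dx": 0, "dy": 0, "dz": 0, "wx": 0, "wy": 0, "wz": 0, "jaw": 0.05}, {"dx": 0, "dy": 0, "dz": 0, "wx": 0, "wy": 0, "wz": 0, "jaw": 0.03}, {"dx": 0, "dy": 0, "dz": 0, "wx": 0, "wy": 0, "wz": 0, "jaw": 0.03}, {"dx": 0, "dy": 0, "dz": 0, "wx": 0, "wy": 0, "wz": 0, "jaw": 0.03}]'

```text
t: 11.03
eef_pos: [0.4387, 0.1008, 0.0036]
eef_rot: [0.7, 0.111, -0.697, 0.111]
contact_force: [-0.9, 0.1, -2.9]
opening: 0.0395
```

```bash
python3 plan.py l .001
```

```text
t 11.03 pos [0.4387 0.1008 0.0036] xax [ 0.004 -0.    -1.   ] yax [ 0.31  -0.951  0.002] open 0.0395 F [-0.9  0.1 -2.9] q [ 0.11 -0.09  2.25 -0.    0.98  1.36]
tilt fix wx wy deg [0.01 0.25]
delta [-0.0012 -0.0003 -0.0026] wz -0.04 rows 0.06944511910006704 0.005140985961294361
```

Request:
move_arm --series '[{"dx": 0, "dy": 0, "dz": 0.01, "wx": 0, "wy": 0, "wz": 0, "jaw": 0.03}, {"dx": 0, "dy": 0, "dz": 0.025, "wx": 0, "wy": 0, "wz": 0, "jaw": 0.03}, {"dx": 0, "dy": 0, "dz": 0.03, "wx": 0, "wy": 0, "wz": 0, "jaw": 0.03}, {"dx": 0, "dy": 0, "dz": 0.015, "wx": 0, "wy": 0, "wz": 0, "jaw": 0.03}, {"dx": 0, "dy": 0, "dz": 0, "wx": 0, "wy": 0, "wz": 0, "jaw": 0.03}]'

```text
t: 11.45
eef_pos: [0.4337, 0.1002, 0.0846]
eef_rot: [-0.696, -0.111, 0.7, -0.111]
contact_force: [-0.2, -0.0, -1.8]
opening: 0.0397
```

```bash
python3 plan.py p3 .08
```

```text
t 11.45 pos [0.4337 0.1002 0.0846] xax [-0.005 -0.001 -1.   ] yax [ 0.31  -0.951 -0.   ] open 0.0397 F [-0.2 -0.  -1.8] q [ 0.11 -0.23  2.21 -0.    1.17  1.36]
tilt fix wx wy deg [ 0.08 -0.3 ]
delta [ 0.1838 -0.1164 -0.0046] wz -18.94 rows 5.219408399657855 2.644952938520124
```

Request:
move_arm --series '[{"dx": 0.022, "dy": -0.014, "dz": 0, "wx": 0, "wy": -0.3, "wz": -3, "jaw": 0.03}, {"dx": 0.027, "dy": -0.017, "dz": 0, "wx": 0, "wy": 0, "wz": -3, "jaw": 0.03}, {"dx": 0.027, "dy": -0.017, "dz": 0, "wx": 0, "wy": 0, "wz": -3, "jaw": 0.03}, {"dx": 0.027, "dy": -0.017, "dz": 0, "wx": 0, "wy": 0, "wz": -3, "jaw": 0.03}, {"dx": 0.027, "dy": -0.017, "dz": 0, "wx": 0, "wy": 0, "wz": -3, "jaw": 0.03}, {"dx": 0.025, "dy": -0.015, "dz": 0, "wx": 0, "wy": 0, "wz": -3, "jaw": 0.03}, {"dx": 0.015, "dy": -0.01, "dz": 0, "wx": 0, "wy": 0, "wz": -1, "jaw": 0.03}, {"dx": 0.006, "dy": -0.004, "dz": 0, "wx": 0, "wy": 0, "wz": 0, "jaw": 0.03}, {"dx": 0, "dy": 0, "dz": 0, "wx": 0, "wy": 0, "wz": 0, "jaw": 0.03}]'

```text
t: 12.2
eef_pos: [0.6117, -0.0159, 0.0772]
eef_rot: [-0.705, 0.011, 0.71, 0.011]
contact_force: [-0.4, -0.8, -2.4]
opening: 0.0396
```

```bash
python3 plan.py p3 .0186
```

```text
t 12.2 pos [ 0.6117 -0.0159  0.0772] xax [-0.007  0.001 -1.   ] yax [-0.03  -1.    -0.001] open 0.0396 F [-0.4 -0.8 -2.4] q [-0.11  0.16  1.84 -0.    1.14  1.49]
tilt fix wx wy deg [-0.04 -0.4 ]
delta [ 0.0058 -0.0003 -0.0586] wz 0.85 rows 1.4129211872031382 0.11830503163961865
```

Request:
move_arm --series '[{"dx": 0.007, "dy": -0.0003, "dz": -0.01, "wx": 0, "wy": -0.4, "wz": 0.8, "jaw": 0.03}, {"dx": 0, "dy": 0, "dz": -0.018, "wx": 0, "wy": 0, "wz": 0, "jaw": 0.03}, {"dx": 0, "dy": 0, "dz": -0.01, "wx": 0, "wy": 0, "wz": 0, "jaw": 0.03}, {"dx": 0, "dy": 0, "dz": 0, "wx": 0, "wy": 0, "wz": 0, "jaw": 0.03}]'

```text
t: 12.53
eef_pos: [0.6159, -0.014, 0.0346]
eef_rot: [-0.706, 0.003, 0.708, 0.005]
contact_force: [-0.8, 0.5, -2.5]
opening: 0.0395
```

```bash
python3 plan.py p3 .0186
```

```text
t 12.53 pos [ 0.6159 -0.014   0.0346] xax [-0.003  0.002 -1.   ] yax [-0.011 -1.    -0.002] open 0.0395 F [-0.8  0.5 -2.5] q [-0.11  0.22  1.86  0.    1.07  1.47]
tilt fix wx wy deg [-0.11 -0.17]
delta [ 0.0016 -0.0022 -0.016 ] wz -0.24 rows 0.3895320693324881 0.03399703247422128
```

Request:
move_arm --series '[{"dx": 0.0025, "dy": -0.0022, "dz": -0.005, "wx": -0.1, "wy": -0.2, "wz": -0.2, "jaw": 0.03}, {"dx": 0, "dy": -0.0005, "dz": -0.006, "wx": 0, "wy": 0, "wz": 0, "jaw": 0.03}, {"dx": 0, "dy": 0, "dz": 0, "wx": 0, "wy": 0, "wz": 0, "jaw": 0.03}]'

```text
t: 12.78
eef_pos: [0.6163, -0.0152, 0.0214]
eef_rot: [-0.706, 0.004, 0.708, 0.005]
contact_force: [0.1, 0.4, -3.6]
opening: 0.0394
```

```bash
python3 plan.py p3 .0186
```

```text
t 12.78 pos [ 0.6163 -0.0152  0.0214] xax [-0.002  0.001 -1.   ] yax [-0.012 -1.    -0.001] open 0.0394 F [ 0.1  0.4 -3.6] q [-0.11  0.24  1.86  0.    1.04  1.47]
tilt fix wx wy deg [-0.03 -0.11]
delta [ 0.0012 -0.001  -0.0028] wz -0.19 rows 0.07679285611881946 0.02605974041754807
```

Request:
move_arm --series '[{"dx": 0.0022, "dy": -0.0014, "dz": -0.001, "wx": 0, "wy": -0.1, "wz": -0.2, "jaw": 0.03}, {"dx": 0, "dy": 0, "dz": 0, "wx": 0, "wy": 0, "wz": 0, "jaw": 0.03}]'

```text
t: 12.95
eef_pos: [0.6188, -0.0164, 0.0207]
eef_rot: [0.707, -0.005, -0.707, -0.006]
contact_force: [-0.4, -0.0, -3.5]
opening: 0.0396
```

```bash
python3 plan.py p3 .0186
```

```text
t 12.95 pos [ 0.6188 -0.0164  0.0207] xax [ 0.001  0.001 -1.   ] yax [-0.016 -1.    -0.001] open 0.0396 F [-0.4 -0.  -3.5] q [-0.11  0.24  1.86  0.    1.04  1.47]
tilt fix wx wy deg [-0.03  0.03]
delta [-0.0013  0.0002 -0.0021] wz -0.01 rows 0.058831695930820924 0.0009308433587450165
```

Request:
move_arm --series '[{"dx": -0.0003, "dy": 0, "dz": -0.0022, "wx": 0, "wy": 0, "wz": 0, "jaw": 0.03}, {"dx": 0, "dy": 0, "dz": -0.0005, "wx": 0, "wy": 0, "wz": 0, "jaw": 0.03}, {"dx": 0, "dy": 0, "dz": 0, "wx": 0, "wy": 0, "wz": 0, "jaw": 0.03}]'

```text
t: 13.2
eef_pos: [0.6198, -0.0167, 0.0194]
eef_rot: [0.708, -0.005, -0.706, -0.006]
contact_force: [-0.4, 0.1, -3.2]
opening: 0.0397
```

```bash
python3 plan.py p3 .0186
```

```text
t 13.2 pos [ 0.6198 -0.0167  0.0194] xax [ 0.003  0.    -1.   ] yax [-0.016 -1.    -0.   ] open 0.0397 F [-0.4  0.1 -3.2] q [-0.11  0.24  1.86  0.    1.04  1.47]
tilt fix wx wy deg [-0.01  0.2 ]
delta [-0.0023  0.0005 -0.0008] wz 0.0 rows 0.05868745361942661 0.0004892277038265367
```

Request:
move_arm --series '[{"dx": -0.0013, "dy": 0.0003, "dz": -0.001, "wx": 0, "wy": 0.2, "wz": 0, "jaw": 0.03}, {"dx": 0, "dy": 0, "dz": -0.0005, "wx": 0, "wy": 0, "wz": 0, "jaw": 0.03}, {"dx": 0, "dy": 0, "dz": 0, "wx": 0, "wy": 0, "wz": 0, "jaw": 0.05}, {"dx": 0, "dy": 0, "dz": 0, "wx": 0, "wy": 0, "wz": 0, "jaw": 0.055}, {"dx": 0, "dy": 0, "dz": 0, "wx": 0, "wy": 0, "wz": 0, "jaw": 0.055}, {"dx": 0, "dy": 0, "dz": 0.01, "wx": 0, "wy": 0, "wz": 0, "jaw": 0.055}, {"dx": -0.002, "dy": 0, "dz": 0.02, "wx": 0, "wy": 0, "wz": 0, "jaw": 0.055}, {"dx": 0, "dy": 0, "dz": 0.03, "wx": 0, "wy": 0, "wz": 0, "jaw": 0.055}, {"dx": 0, "dy": 0, "dz": 0.02, "wx": 0, "wy": 0, "wz": 0, "jaw": 0.055}, {"dx": 0, "dy": 0, "dz": 0, "wx": 0, "wy": 0, "wz": 0, "jaw": 0.055}]'

```text
t: 14.03
eef_pos: [0.618, -0.0166, 0.1058]
eef_rot: [0.708, -0.006, -0.706, -0.006]
contact_force: [1.0, 0.7, 1.1]
opening: 0.0548
```

```bash
python3 plan.py m .08
```

```text
t 14.03 pos [ 0.618  -0.0166  0.1058] xax [ 0.004 -0.    -1.   ] yax [-0.016 -1.     0.   ] open 0.0548 F [1.  0.7 1.1] q [-0.11  0.14  1.82  0.    1.18  1.47]
tilt fix wx wy deg [0.01 0.22]
delta [-0.1775 -0.1052 -0.0258] wz 23.31 rows 4.985879285533379 3.2556452579558735
```

Request:
move_arm --series '[{"dx": -0.022, "dy": -0.013, "dz": 0, "wx": 0, "wy": 0.2, "wz": 3.5, "jaw": 0.06}, {"dx": -0.027, "dy": -0.016, "dz": 0, "wx": 0, "wy": 0, "wz": 4, "jaw": 0.06}, {"dx": -0.027, "dy": -0.016, "dz": 0, "wx": 0, "wy": 0, "wz": 4, "jaw": 0.06}, {"dx": -0.027, "dy": -0.016, "dz": -0.005, "wx": 0, "wy": 0, "wz": 4, "jaw": 0.06}, {"dx": -0.027, "dy": -0.016, "dz": -0.008, "wx": 0, "wy": 0, "wz": 4, "jaw": 0.06}, {"dx": -0.024, "dy": -0.014, "dz": -0.008, "wx": 0, "wy": 0, "wz": 3, "jaw": 0.06}, {"dx": -0.013, "dy": -0.008, "dz": -0.004, "wx": 0, "wy": 0, "wz": 0.5, "jaw": 0.06}, {"dx": -0.005, "dy": -0.003, "dz": 0, "wx": 0, "wy": 0, "wz": 0, "jaw": 0.06}, {"dx": 0, "dy": 0, "dz": 0, "wx": 0, "wy": 0, "wz": 0, "jaw": 0.06}]'

```text
t: 14.78
eef_pos: [0.442, -0.121, 0.0828]
eef_rot: [0.697, 0.143, -0.688, 0.144]
contact_force: [0.2, 0.1, -0.2]
opening: 0.0601
```

```bash
python3 plan.py m .005;python3 look.py 3 l,.6175,-.0162,-1,.015 m,.4405,-.1218,22.4,0
```

```text
t 14.78 pos [ 0.442  -0.121   0.0828] xax [ 0.012  0.002 -1.   ] yax [ 0.397 -0.918  0.003] open 0.0601 F [ 0.2  0.1 -0.2] q [-0.39 -0.2   2.19  0.01  1.14  0.77]
tilt fix wx wy deg [-0.12  0.68]
delta [-0.0015 -0.0008 -0.0778] wz -1.01 rows 1.8663519177451837 0.1407314132010547
l ('top',) 60 [616.9 -16.8] -1.2 0.117
l ('top',) 66 [618.7 -16.6] -0.7 0.116
l ('scene',) 105 [617.1 -16.5] 7.0 0.139
m ('top',) 60 [ 448.  -121.4] 37.2 0.305
m ('top',) 66 [ 445.1 -125.8] 38.0 0.379
m ('scene',) 105 [ 435.2 -134.6] -2.2 0.287
```

View pics/look3.png

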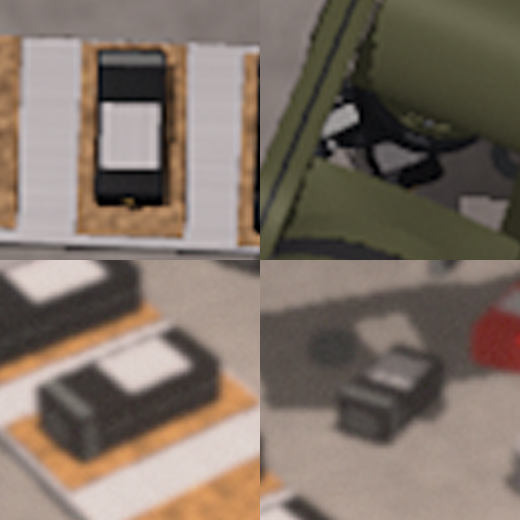

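L is centred at about (617.8, -16.7) mm. Back to M, lower this time.

Request:
move_arm --series '[{"dx": -0.0025, "dy": -0.0008, "dz": -0.012, "wx": -0.1, "wy": 0.7, "wz": -1.0, "jaw": 0.06}, {"dx": -0.001, "dy": 0, "dz": -0.02, "wx": 0, "wy": 0.2, "wz": 0, "jaw": 0.06}, {"dx": -0.002, "dy": 0, "dz": -0.015, "wx": 0, "wy": 0.2, "wz": 0, "jaw": 0.06}, {"dx": -0.001, "dy": 0, "dz": 0, "wx": 0, "wy": 0.1, "wz": 0, "jaw": 0.06}]'

```text
t: 15.22
eef_pos: [0.4422, -0.1209, 0.0365]
eef_rot: [-0.692, -0.137, 0.695, -0.138]
contact_force: [-0.7, -0.1, -0.3]
opening: 0.0601
```

```bash
python3 plan.py m .001
```

```text
t 15.22 pos [ 0.4422 -0.1209  0.0365] xax [-0.003 -0.003 -1.   ] yax [ 0.382 -0.924  0.001] open 0.0601 F [-0.7 -0.1 -0.3] q [-0.38 -0.12  2.21 -0.    1.06  0.8 ]
tilt fix wx wy deg [ 0.15 -0.16]
delta [-0.0017 -0.0009 -0.0355] wz -0.04 rows 0.8524581798090493 0.006107269210967932
```

Request:
move_arm --series '[{"dx": -0.0017, "dy": -0.0009, "dz": -0.012, "wx": 0.15, "wy": -0.2, "wz": 0, "jaw": 0.06}, {"dx": -0.001, "dy": 0, "dz": -0.012, "wx": 0, "wy": 0.1, "wz": 0, "jaw": 0.06}, {"dx": -0.001, "dy": 0, "dz": -0.006, "wx": 0, "wy": 0.1, "wz": 0, "jaw": 0.06}, {"dx": -0.0005, "dy": 0, "dz": -0.002, "wx": 0, "wy": 0, "wz": 0, "jaw": 0.06}, {"dx": 0, "dy": 0, "dz": 0, "wx": 0, "wy": 0, "wz": 0, "jaw": 0.06}]'

```text
t: 15.63
eef_pos: [0.4405, -0.1204, 0.0026]
eef_rot: [-0.692, -0.139, 0.695, -0.138]
contact_force: [0.4, 0.7, -0.9]
opening: 0.06
```

```bash
python3 plan.py m .001
```

```text
t 15.63 pos [ 0.4405 -0.1204  0.0026] xax [-0.004  0.    -1.   ] yax [ 0.383 -0.924 -0.002] open 0.06 F [ 0.4  0.7 -0.9] q [-0.38 -0.07  2.23 -0.    0.99  0.79]
tilt fix wx wy deg [-0.02 -0.24]
delta [-0.     -0.0014 -0.0016] wz -0.15 rows 0.04954101779398422 0.02044401800746309
```

Request:
move_arm --series '[{"dx": 0, "dy": -0.0014, "dz": -0.002, "wx": 0, "wy": -0.2, "wz": 0, "jaw": 0.055}, {"dx": 0, "dy": 0, "dz": 0, "wx": 0, "wy": 0, "wz": 0, "jaw": 0.045}, {"dx": 0, "dy": 0, "dz": 0, "wx": 0, "wy": 0, "wz": 0, "jaw": 0.028}, {"dx": 0, "dy": 0, "dz": 0, "wx": 0, "wy": 0, "wz": 0, "jaw": 0.028}, {"dx": 0, "dy": 0, "dz": 0, "wx": 0, "wy": 0, "wz": 0, "jaw": 0.028}]'

```text
t: 16.05
eef_pos: [0.4426, -0.1226, 0.0029]
eef_rot: [0.694, 0.138, -0.692, 0.139]
contact_force: [0.1, -0.6, -0.4]
opening: 0.0357
```

```bash
python3 plan.py m .001
```

```text
t 16.05 pos [ 0.4426 -0.1226  0.0029] xax [ 0.003 -0.001 -1.   ] yax [ 0.383 -0.924  0.002] open 0.0357 F [ 0.1 -0.6 -0.4] q [-0.39 -0.07  2.23  0.    0.98  0.79]
tilt fix wx wy deg [0.06 0.18]
delta [-0.0021  0.0008 -0.0019] wz -0.14 rows 0.07075890925762544 0.019188380066498784
```

Request:
move_arm --series '[{"dx": 0, "dy": 0, "dz": 0.01, "wx": 0, "wy": 0, "wz": 0, "jaw": 0.028}, {"dx": 0, "dy": 0, "dz": 0.025, "wx": 0, "wy": 0, "wz": 0, "jaw": 0.028}, {"dx": 0, "dy": 0, "dz": 0.035, "wx": 0, "wy": 0, "wz": 0, "jaw": 0.028}, {"dx": 0, "dy": 0, "dz": 0.025, "wx": 0, "wy": 0, "wz": 0, "jaw": 0.028}, {"dx": 0, "dy": 0, "dz": 0, "wx": 0, "wy": 0, "wz": 0, "jaw": 0.028}]'

```text
t: 16.47
eef_pos: [0.4389, -0.1212, 0.1012]
eef_rot: [-0.693, -0.139, 0.694, -0.137]
contact_force: [0.4, -0.4, -1.8]
opening: 0.0354
```

```bash
python3 plan.py p2 .09
```

```text
t 16.47 pos [ 0.4389 -0.1212  0.1012] xax [-0.003  0.001 -1.   ] yax [ 0.383 -0.924 -0.003] open 0.0354 F [ 0.4 -0.4 -1.8] q [-0.39 -0.22  2.17  0.    1.19  0.79]
tilt fix wx wy deg [-0.08 -0.18]
delta [ 0.1826  0.2068 -0.0112] wz -22.72 rows 6.621763352479741 3.1725007873446023
```

Request:
move_arm --series '[{"dx": 0.02, "dy": 0.023, "dz": 0, "wx": 0, "wy": 0, "wz": -3, "jaw": 0.028}, {"dx": 0.024, "dy": 0.027, "dz": 0, "wx": 0, "wy": 0, "wz": -3.3, "jaw": 0.028}, {"dx": 0.024, "dy": 0.027, "dz": 0, "wx": 0, "wy": 0, "wz": -3.3, "jaw": 0.028}, {"dx": 0.024, "dy": 0.027, "dz": 0, "wx": 0, "wy": 0, "wz": -3.3, "jaw": 0.028}, {"dx": 0.024, "dy": 0.027, "dz": 0, "wx": 0, "wy": 0, "wz": -3.3, "jaw": 0.028}, {"dx": 0.024, "dy": 0.027, "dz": 0, "wx": 0, "wy": 0, "wz": -3.3, "jaw": 0.028}, {"dx": 0.02, "dy": 0.022, "dz": 0, "wx": 0, "wy": 0, "wz": -2, "jaw": 0.028}, {"dx": 0.012, "dy": 0.012, "dz": 0, "wx": 0, "wy": 0, "wz": 0, "jaw": 0.028}, {"dx": 0.005, "dy": 0.004, "dz": 0, "wx": 0, "wy": 0, "wz": 0, "jaw": 0.028}, {"dx": 0, "dy": 0, "dz": 0, "wx": 0, "wy": 0, "wz": 0, "jaw": 0.028}]'

```text
t: 17.3
eef_pos: [0.6208, 0.084, 0.1002]
eef_rot: [-0.707, 0.003, 0.708, 0.001]
contact_force: [-0.9, 0.1, -0.6]
opening: 0.0358
```

```bash
python3 plan.py p2 .0179
```

```text
t 17.3 pos [0.6208 0.084  0.1002] xax [-0.001 -0.002 -1.   ] yax [-0.006 -1.     0.002] open 0.0358 F [-0.9  0.1 -0.6] q [ 0.05  0.16  1.8  -0.    1.18  1.63]
tilt fix wx wy deg [ 0.14 -0.07]
delta [ 0.0007  0.0016 -0.0823] wz 0.15 rows 1.9736020015868359 0.021430906197942752
```

Request:
move_arm --series '[{"dx": 0.0025, "dy": 0.0016, "dz": -0.015, "wx": 0.1, "wy": -0.1, "wz": 0.1, "jaw": 0.028}, {"dx": 0, "dy": 0, "dz": -0.022, "wx": 0, "wy": 0, "wz": 0, "jaw": 0.028}, {"dx": 0, "dy": 0, "dz": -0.018, "wx": 0, "wy": 0, "wz": 0, "jaw": 0.028}, {"dx": 0, "dy": 0, "dz": -0.006, "wx": 0, "wy": 0, "wz": 0, "jaw": 0.028}, {"dx": 0, "dy": 0, "dz": 0, "wx": 0, "wy": 0, "wz": 0, "jaw": 0.028}]'

```text
t: 17.72
eef_pos: [0.62, 0.0816, 0.0368]
eef_rot: [-0.707, 0.003, 0.708, 0.001]
contact_force: [-0.3, 0.2, -1.9]
opening: 0.0352
```

```bash
python3 plan.py p2 .0179
```

```text
t 17.72 pos [0.62   0.0816 0.0368] xax [-0.002 -0.002 -1.   ] yax [-0.006 -1.     0.002] open 0.0352 F [-0.3  0.2 -1.9] q [ 0.05  0.24  1.83 -0.    1.07  1.62]
tilt fix wx wy deg [ 0.14 -0.1 ]
delta [ 0.0015  0.004  -0.0189] wz 0.13 rows 0.4656287973592735 0.018721570270250208
```

Request:
move_arm --series '[{"dx": 0.0031, "dy": 0.004, "dz": -0.006, "wx": 0.1, "wy": -0.1, "wz": 0.1, "jaw": 0.028}, {"dx": 0, "dy": 0.001, "dz": -0.006, "wx": 0, "wy": 0, "wz": 0, "jaw": 0.028}, {"dx": 0, "dy": 0, "dz": -0.001, "wx": 0, "wy": 0, "wz": 0, "jaw": 0.028}, {"dx": 0, "dy": 0, "dz": 0, "wx": 0, "wy": 0, "wz": 0, "jaw": 0.028}]'

```text
t: 18.05
eef_pos: [0.6233, 0.0851, 0.0247]
eef_rot: [0.708, -0.002, -0.707, -0.002]
contact_force: [-0.5, -0.2, -2.1]
opening: 0.0353
```

```bash
python3 plan.py p2 .0179
```

```text
t 18.05 pos [0.6233 0.0851 0.0247] xax [ 0.002 -0.001 -1.   ] yax [-0.006 -1.     0.001] open 0.0353 F [-0.5 -0.2 -2.1] q [ 0.05  0.26  1.83 -0.    1.05  1.63]
tilt fix wx wy deg [0.04 0.1 ]
delta [-0.0018  0.0005 -0.0068] wz 0.15 rows 0.1688649184201312 0.021180002851368833
```

Request:
move_arm --series '[{"dx": -0.0005, "dy": 0.0005, "dz": -0.004, "wx": 0, "wy": 0.1, "wz": 0.1, "jaw": 0.028}, {"dx": 0, "dy": 0, "dz": -0.002, "wx": 0, "wy": 0, "wz": 0, "jaw": 0.028}, {"dx": 0, "dy": 0, "dz": 0, "wx": 0, "wy": 0, "wz": 0, "jaw": 0.028}]'

```text
t: 18.3
eef_pos: [0.6241, 0.0858, 0.0201]
eef_rot: [0.708, -0.002, -0.706, -0.001]
contact_force: [0.2, -0.4, -1.8]
opening: 0.0355
```

```bash
python3 plan.py p2 .0179
```

```text
t 18.3 pos [0.6241 0.0858 0.0201] xax [ 0.003 -0.001 -1.   ] yax [-0.004 -1.     0.001] open 0.0355 F [ 0.2 -0.4 -1.8] q [ 0.05  0.26  1.83 -0.    1.04  1.63]
tilt fix wx wy deg [0.04 0.17]
delta [-0.0026 -0.0002 -0.0022] wz 0.03 rows 0.0817409051009726 0.00449605926827677
```

Request:
move_arm --series '[{"dx": -0.0014, "dy": 0, "dz": -0.002, "wx": 0, "wy": 0.2, "wz": 0, "jaw": 0.028}, {"dx": 0, "dy": 0, "dz": -0.001, "wx": 0, "wy": 0, "wz": 0, "jaw": 0.028}, {"dx": 0, "dy": 0, "dz": 0, "wx": 0, "wy": 0, "wz": 0, "jaw": 0.028}]'

```text
t: 18.55
eef_pos: [0.6231, 0.0859, 0.0175]
eef_rot: [0.707, -0.002, -0.707, -0.001]
contact_force: [0.5, 0.2, -1.9]
opening: 0.0354
```

```bash
python3 plan.py p2 .0179
```

```text
t 18.55 pos [0.6231 0.0859 0.0175] xax [ 0.    -0.001 -1.   ] yax [-0.004 -1.     0.001] open 0.0354 F [ 0.5  0.2 -1.9] q [ 0.05  0.27  1.83 -0.    1.04  1.63]
tilt fix wx wy deg [0.03 0.02]
delta [-0.0016 -0.0003  0.0004] wz 0.01 rows 0.04124535189650281 0.001688409873411871
```

Request:
move_arm --series '[{"dx": 0, "dy": 0, "dz": -0.0008, "wx": 0, "wy": 0, "wz": 0, "jaw": 0.028}, {"dx": 0, "dy": 0, "dz": 0, "wx": 0, "wy": 0, "wz": 0, "jaw": 0.04}, {"dx": 0, "dy": 0, "dz": 0, "wx": 0, "wy": 0, "wz": 0, "jaw": 0.055}, {"dx": 0, "dy": 0, "dz": 0, "wx": 0, "wy": 0, "wz": 0, "jaw": 0.055}, {"dx": 0, "dy": 0, "dz": 0.01, "wx": 0, "wy": 0, "wz": 0, "jaw": 0.055}, {"dx": -0.002, "dy": 0, "dz": 0.02, "wx": 0, "wy": 0, "wz": 0, "jaw": 0.055}, {"dx": 0, "dy": 0, "dz": 0.03, "wx": 0, "wy": 0, "wz": 0, "jaw": 0.055}, {"dx": 0, "dy": 0, "dz": 0.02, "wx": 0, "wy": 0, "wz": 0, "jaw": 0.055}, {"dx": 0, "dy": 0, "dz": 0, "wx": 0, "wy": 0, "wz": 0, "jaw": 0.055}]'

```text
t: 19.3
eef_pos: [0.6207, 0.0859, 0.1019]
eef_rot: [-0.707, 0.002, 0.707, 0.001]
contact_force: [0.8, -0.7, 0.6]
opening: 0.0547
```

```bash
python3 plan.py s .08
```

```text
t 19.3 pos [0.6207 0.0859 0.1019] xax [-0.    -0.001 -1.   ] yax [-0.004 -1.     0.001] open 0.0547 F [ 0.8 -0.7  0.6] q [ 0.05  0.16  1.8  -0.    1.18  1.63]
tilt fix wx wy deg [ 0.04 -0.02]
delta [-0.2257  0.2126 -0.0219] wz 1.21 rows 7.453044069945503 0.16884622349651665
```

Request:
move_arm --series '[{"dx": -0.022, "dy": 0.021, "dz": 0, "wx": 0, "wy": 0, "wz": 0.2, "jaw": 0.055}, {"dx": -0.026, "dy": 0.024, "dz": 0, "wx": 0, "wy": 0, "wz": 0.2, "jaw": 0.055}, {"dx": -0.026, "dy": 0.024, "dz": 0, "wx": 0, "wy": 0, "wz": 0.2, "jaw": 0.055}, {"dx": -0.026, "dy": 0.024, "dz": 0, "wx": 0, "wy": 0, "wz": 0.2, "jaw": 0.055}, {"dx": -0.026, "dy": 0.024, "dz": 0, "wx": 0, "wy": 0, "wz": 0.2, "jaw": 0.055}, {"dx": -0.026, "dy": 0.024, "dz": 0, "wx": 0, "wy": 0, "wz": 0.2, "jaw": 0.055}, {"dx": -0.026, "dy": 0.024, "dz": 0, "wx": 0, "wy": 0, "wz": 0, "jaw": 0.055}, {"dx": -0.024, "dy": 0.024, "dz": -0.005, "wx": 0, "wy": 0, "wz": 0, "jaw": 0.055}, {"dx": -0.013, "dy": 0.013, "dz": -0.005, "wx": 0, "wy": 0, "wz": 0, "jaw": 0.055}, {"dx": -0.005, "dy": 0.005, "dz": 0, "wx": 0, "wy": 0, "wz": 0, "jaw": 0.055}, {"dx": 0, "dy": 0, "dz": 0, "wx": 0, "wy": 0, "wz": 0, "jaw": 0.055}]'

```text
t: 20.22
eef_pos: [0.3925, 0.2976, 0.0928]
eef_rot: [0.71, 0.005, -0.704, 0.005]
contact_force: [1.1, 0.1, 0.3]
opening: 0.0549
```

```bash
python3 plan.py s .001;python3 look.py 4 m,.6215,.0856,0,.015 s,.395,.2985,1,0
```

```text
t 20.22 pos [0.3925 0.2976 0.0928] xax [ 0.009  0.001 -1.   ] yax [ 0.013 -1.    -0.   ] open 0.0549 F [1.1 0.1 0.3] q [ 0.54 -0.13  2.11 -0.    1.15  2.1 ]
tilt fix wx wy deg [-0.03  0.54]
delta [ 0.0025  0.0009 -0.0918] wz 0.23 rows 2.2013841074266516 0.032037805143955135
m ('top',) 60 [620.3  85.9] -1.0 0.138
m ('top',) 66 [622.7  85.7] 0.4 0.123
m ('scene',) 105 [620.8  86.1] 7.0 0.178
s ('top',) 60 [393.8 308.6] 3.9 0.274
s ('top',) 66 [395.7 304.1] 4.3 0.291
s ('scene',) 105 [393.9 290.4] -21.9 0.155
```

View pics/look4.png

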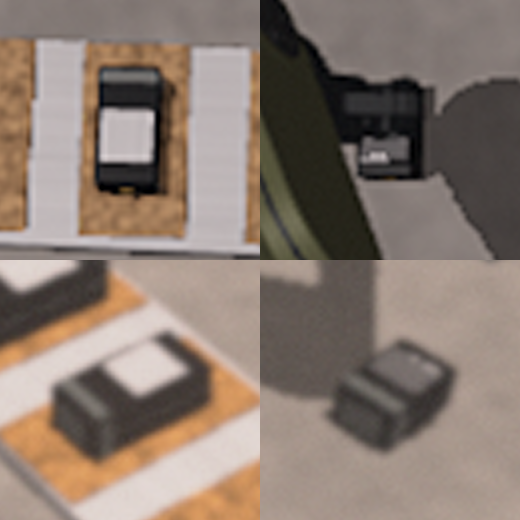

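M is centred. Now S.

Request:
move_arm --series '[{"dx": 0.0015, "dy": 0.0009, "dz": -0.015, "wx": 0, "wy": 0.5, "wz": 0.2, "jaw": 0.055}, {"dx": -0.001, "dy": -0.001, "dz": -0.022, "wx": -0.1, "wy": 0.2, "wz": 0, "jaw": 0.055}, {"dx": -0.001, "dy": -0.001, "dz": -0.02, "wx": -0.1, "wy": 0.2, "wz": 0, "jaw": 0.055}, {"dx": -0.001, "dy": 0, "dz": -0.005, "wx": 0, "wy": 0.1, "wz": 0, "jaw": 0.055}, {"dx": 0, "dy": 0, "dz": 0, "wx": 0, "wy": 0, "wz": 0, "jaw": 0.055}]'

```text
t: 20.73
eef_pos: [0.4005, 0.2929, 0.0327]
eef_rot: [0.707, 0.002, -0.707, 0.003]
contact_force: [-0.4, -0.1, -0.2]
opening: 0.0548
```

```bash
python3 plan.py s .001
```

```text
t 20.73 pos [0.4005 0.2929 0.0327] xax [ 0.    -0.001 -1.   ] yax [ 0.007 -1.     0.001] open 0.0548 F [-0.4 -0.1 -0.2] q [ 0.52 -0.03  2.13 -0.    1.04  2.09]
tilt fix wx wy deg [0.03 0.01]
delta [-0.0055  0.0056 -0.0317] wz 0.59 rows 0.7822936875511205 0.08182512753381621
```

Request:
move_arm --series '[{"dx": -0.0055, "dy": 0.0056, "dz": 0, "wx": 0, "wy": 0, "wz": 0.5, "jaw": 0.06}, {"dx": 0, "dy": 0, "dz": -0.01, "wx": 0, "wy": 0, "wz": 0, "jaw": 0.06}, {"dx": 0, "dy": 0, "dz": -0.01, "wx": 0, "wy": 0, "wz": 0, "jaw": 0.06}, {"dx": 0, "dy": 0, "dz": 0, "wx": 0, "wy": 0, "wz": 0, "jaw": 0.06}]'

```text
t: 21.07
eef_pos: [0.3983, 0.2989, 0.0144]
eef_rot: [0.709, 0.006, -0.705, 0.004]
contact_force: [-0.1, -0.2, 0.2]
opening: 0.0604
```

```bash
python3 plan.py s .001
```

```text
t 21.07 pos [0.3983 0.2989 0.0144] xax [ 0.005  0.002 -1.   ] yax [ 0.014 -1.    -0.002] open 0.0604 F [-0.1 -0.2  0.2] q [ 0.54 -0.    2.14 -0.    1.    2.09]
tilt fix wx wy deg [-0.12  0.29]
delta [-0.0033 -0.0004 -0.0134] wz 0.23 rows 0.33132835755824286 0.03148458306026754
```

Request:
move_arm --series '[{"dx": -0.0033, "dy": -0.0004, "dz": -0.006, "wx": -0.1, "wy": 0.3, "wz": 0.2, "jaw": 0.06}, {"dx": -0.0005, "dy": 0, "dz": -0.005, "wx": 0, "wy": 0, "wz": 0, "jaw": 0.06}, {"dx": 0, "dy": 0, "dz": -0.001, "wx": 0, "wy": 0, "wz": 0, "jaw": 0.06}, {"dx": 0, "dy": 0, "dz": 0, "wx": 0, "wy": 0, "wz": 0, "jaw": 0.06}]'

```text
t: 21.4
eef_pos: [0.3943, 0.299, 0.0016]
eef_rot: [0.707, 0.007, -0.707, 0.006]
contact_force: [0.1, 0.0, -0.8]
opening: 0.0598
```

```bash
python3 plan.py s .001
```

```text
t 21.4 pos [0.3943 0.299  0.0016] xax [ 0.     0.001 -1.   ] yax [ 0.018 -1.    -0.001] open 0.0598 F [ 0.1  0.  -0.8] q [0.54 0.02 2.15 0.   0.98 2.09]
tilt fix wx wy deg [-0.03  0.01]
delta [ 0.0007 -0.0005 -0.0006] wz -0.04 rows 0.023570301951941285 0.0053785661239435815
```

Request:
move_arm --series '[{"dx": 0.0005, "dy": -0.0005, "dz": -0.0006, "wx": 0, "wy": 0, "wz": 0, "jaw": 0.05}, {"dx": 0, "dy": 0, "dz": 0, "wx": 0, "wy": 0, "wz": 0, "jaw": 0.04}, {"dx": 0, "dy": 0, "dz": 0, "wx": 0, "wy": 0, "wz": 0, "jaw": 0.025}, {"dx": 0, "dy": 0, "dz": 0, "wx": 0, "wy": 0, "wz": 0, "jaw": 0.025}, {"dx": 0, "dy": 0, "dz": 0, "wx": 0, "wy": 0, "wz": 0, "jaw": 0.025}]'

```text
t: 21.82
eef_pos: [0.3954, 0.2988, 0.0019]
eef_rot: [0.707, 0.007, -0.707, 0.006]
contact_force: [0.5, -0.4, -1.2]
opening: 0.0311
```

```bash
python3 plan.py s .001
```

```text
t 21.82 pos [0.3954 0.2988 0.0019] xax [ 0.001  0.001 -1.   ] yax [ 0.018 -1.    -0.001] open 0.0311 F [ 0.5 -0.4 -1.2] q [0.54 0.02 2.15 0.   0.98 2.09]
tilt fix wx wy deg [-0.06  0.06]
delta [-0.0004 -0.0003 -0.0009] wz -0.06 rows 0.025401996243048182 0.008320950171652925
```

Request:
move_arm --series '[{"dx": 0, "dy": 0, "dz": 0.01, "wx": 0, "wy": 0, "wz": 0, "jaw": 0.025}, {"dx": 0, "dy": 0, "dz": 0.025, "wx": 0, "wy": 0, "wz": 0, "jaw": 0.025}, {"dx": 0, "dy": 0, "dz": 0.035, "wx": 0, "wy": 0, "wz": 0, "jaw": 0.025}, {"dx": 0, "dy": 0, "dz": 0.025, "wx": 0, "wy": 0, "wz": 0, "jaw": 0.025}, {"dx": 0, "dy": 0, "dz": 0, "wx": 0, "wy": 0, "wz": 0, "jaw": 0.025}]'

```text
t: 22.23
eef_pos: [0.3919, 0.2966, 0.0995]
eef_rot: [-0.705, -0.005, 0.709, -0.007]
contact_force: [1.3, 1.0, -0.3]
opening: 0.0311
```

```bash
python3 plan.py p1 .09
```

```text
t 22.23 pos [0.3919 0.2966 0.0995] xax [-0.006 -0.003 -1.   ] yax [ 0.018 -1.     0.003] open 0.0311 F [ 1.3  1.  -0.3] q [ 0.54 -0.13  2.1   0.    1.18  2.09]
tilt fix wx wy deg [ 0.17 -0.32]
delta [ 0.2327 -0.1149 -0.0095] wz -2.05 rows 6.227538500567548 0.28620034717760406
```

Request:
move_arm --series '[{"dx": 0.026, "dy": -0.013, "dz": 0, "wx": 0.2, "wy": -0.3, "wz": -0.3, "jaw": 0.025}, {"dx": 0.031, "dy": -0.0155, "dz": 0, "wx": 0, "wy": 0, "wz": -0.3, "jaw": 0.025}, {"dx": 0.031, "dy": -0.0155, "dz": 0, "wx": 0, "wy": 0, "wz": -0.3, "jaw": 0.025}, {"dx": 0.031, "dy": -0.0155, "dz": 0, "wx": 0, "wy": 0, "wz": -0.3, "jaw": 0.025}, {"dx": 0.031, "dy": -0.0155, "dz": 0, "wx": 0, "wy": 0, "wz": -0.3, "jaw": 0.025}, {"dx": 0.031, "dy": -0.0155, "dz": 0, "wx": 0, "wy": 0, "wz": -0.3, "jaw": 0.025}, {"dx": 0.023, "dy": -0.012, "dz": 0, "wx": 0, "wy": 0, "wz": 0, "jaw": 0.025}, {"dx": 0.013, "dy": -0.006, "dz": 0, "wx": 0, "wy": 0, "wz": 0, "jaw": 0.025}, {"dx": 0.005, "dy": -0.002, "dz": 0, "wx": 0, "wy": 0, "wz": 0, "jaw": 0.025}, {"dx": 0, "dy": 0, "dz": 0, "wx": 0, "wy": 0, "wz": 0, "jaw": 0.025}]'

```text
t: 23.07
eef_pos: [0.6208, 0.1794, 0.0975]
eef_rot: [-0.707, 0.003, 0.707, 0.005]
contact_force: [-0.7, 0.5, -2.4]
opening: 0.0308
```

```bash
python3 plan.py p1 .017
```

```text
t 23.07 pos [0.6208 0.1794 0.0975] xax [-0.     0.003 -1.   ] yax [-0.012 -1.    -0.003] open 0.0308 F [-0.7  0.5 -2.4] q [0.2  0.21 1.75 0.   1.18 1.78]
tilt fix wx wy deg [-0.16 -0.02]
delta [ 0.0038  0.0023 -0.0805] wz -0.34 rows 1.9327813875337163 0.04707773901402536
```

Request:
move_arm --series '[{"dx": 0.004, "dy": 0.0023, "dz": -0.015, "wx": -0.1, "wy": 0, "wz": -0.3, "jaw": 0.025}, {"dx": 0, "dy": 0, "dz": -0.022, "wx": 0, "wy": 0, "wz": 0, "jaw": 0.025}, {"dx": 0, "dy": 0, "dz": -0.018, "wx": 0, "wy": 0, "wz": 0, "jaw": 0.025}, {"dx": 0, "dy": 0, "dz": -0.005, "wx": 0, "wy": 0, "wz": 0, "jaw": 0.025}, {"dx": 0, "dy": 0, "dz": 0, "wx": 0, "wy": 0, "wz": 0, "jaw": 0.025}]'

```text
t: 23.48
eef_pos: [0.6205, 0.1842, 0.0351]
eef_rot: [-0.706, 0.005, 0.708, 0.006]
contact_force: [-0.4, -0.6, -0.6]
opening: 0.0314
```

```bash
python3 plan.py p1 .017
```

```text
t 23.48 pos [0.6205 0.1842 0.0351] xax [-0.003  0.002 -1.   ] yax [-0.015 -1.    -0.002] open 0.0314 F [-0.4 -0.6 -0.6] q [0.2  0.28 1.78 0.   1.08 1.79]
tilt fix wx wy deg [-0.1  -0.17]
delta [ 0.0041 -0.0025 -0.0181] wz -0.15 rows 0.44871340871679427 0.02063469767868237
```

Request:
move_arm --series '[{"dx": 0.0045, "dy": -0.0025, "dz": -0.005, "wx": -0.1, "wy": -0.2, "wz": -0.1, "jaw": 0.025}, {"dx": 0, "dy": 0, "dz": -0.006, "wx": 0, "wy": 0, "wz": 0, "jaw": 0.025}, {"dx": 0, "dy": 0, "dz": -0.001, "wx": 0, "wy": 0, "wz": 0, "jaw": 0.025}, {"dx": 0, "dy": 0, "dz": 0, "wx": 0, "wy": 0, "wz": 0, "jaw": 0.025}]'

```text
t: 23.82
eef_pos: [0.6247, 0.1831, 0.0243]
eef_rot: [0.708, -0.005, -0.706, -0.005]
contact_force: [-0.3, 1.0, -1.8]
opening: 0.0316
```

```bash
python3 plan.py p1 .017
```

```text
t 23.82 pos [0.6247 0.1831 0.0243] xax [ 0.003  0.    -1.   ] yax [-0.015 -1.    -0.   ] open 0.0316 F [-0.3  1.  -1.8] q [ 0.2   0.3   1.78 -0.    1.06  1.79]
tilt fix wx wy deg [-0.02  0.14]
delta [-0.0001 -0.0014 -0.0073] wz -0.16 rows 0.17753648780640105 0.021966954949146654
```

Request:
move_arm --series '[{"dx": -0.0005, "dy": -0.0015, "dz": -0.004, "wx": 0, "wy": 0.1, "wz": -0.15, "jaw": 0.025}, {"dx": 0, "dy": 0, "dz": -0.002, "wx": 0, "wy": 0, "wz": 0, "jaw": 0.025}, {"dx": 0, "dy": 0, "dz": 0, "wx": 0, "wy": 0, "wz": 0, "jaw": 0.025}]'

```text
t: 24.07
eef_pos: [0.6255, 0.1818, 0.0197]
eef_rot: [0.708, -0.006, -0.706, -0.007]
contact_force: [0.9, 0.1, -1.4]
opening: 0.0314
```

```bash
python3 plan.py p1 .017
```

```text
t 24.07 pos [0.6255 0.1818 0.0197] xax [ 0.004  0.001 -1.   ] yax [-0.018 -1.    -0.001] open 0.0314 F [ 0.9  0.1 -1.4] q [0.2  0.3  1.78 0.   1.05 1.79]
tilt fix wx wy deg [-0.06  0.21]
delta [-0.0009 -0.0001 -0.0027] wz 0.01 rows 0.06753375953881079 0.0011161589333014794
```

Request:
move_arm --series '[{"dx": -0.001, "dy": 0, "dz": -0.0025, "wx": 0, "wy": 0.2, "wz": 0, "jaw": 0.025}, {"dx": 0, "dy": 0, "dz": -0.0008, "wx": 0, "wy": 0, "wz": 0, "jaw": 0.025}, {"dx": 0, "dy": 0, "dz": 0, "wx": 0, "wy": 0, "wz": 0, "jaw": 0.025}]'

```text
t: 24.32
eef_pos: [0.625, 0.1817, 0.0167]
eef_rot: [0.707, -0.006, -0.707, -0.007]
contact_force: [-0.1, 0.2, -1.3]
opening: 0.0309
```

```bash
python3 plan.py p1 .017
```

```text
t 24.32 pos [0.625  0.1817 0.0167] xax [ 0.001  0.001 -1.   ] yax [-0.018 -1.    -0.001] open 0.0309 F [-0.1  0.2 -1.3] q [0.2  0.31 1.78 0.   1.05 1.79]
tilt fix wx wy deg [-0.07  0.06]
delta [-0.0004  0.      0.0003] wz 0.03 rows 0.010728583561566639 0.0037293276133535036
```

Request:
move_arm --series '[{"dx": 0, "dy": 0, "dz": -0.0006, "wx": 0, "wy": 0, "wz": 0, "jaw": 0.025}, {"dx": 0, "dy": 0, "dz": 0, "wx": 0, "wy": 0, "wz": 0, "jaw": 0.04}, {"dx": 0, "dy": 0, "dz": 0, "wx": 0, "wy": 0, "wz": 0, "jaw": 0.05}, {"dx": 0, "dy": 0, "dz": 0, "wx": 0, "wy": 0, "wz": 0, "jaw": 0.05}, {"dx": 0, "dy": 0, "dz": 0.01, "wx": 0, "wy": 0, "wz": 0, "jaw": 0.05}, {"dx": -0.002, "dy": 0, "dz": 0.02, "wx": 0, "wy": 0, "wz": 0, "jaw": 0.05}, {"dx": 0, "dy": 0, "dz": 0.03, "wx": 0, "wy": 0, "wz": 0, "jaw": 0.05}, {"dx": 0, "dy": 0, "dz": 0.03, "wx": 0, "wy": 0, "wz": 0, "jaw": 0.05}, {"dx": -0.025, "dy": 0.01, "dz": 0.01, "wx": 0, "wy": 0, "wz": 0, "jaw": 0.05}, {"dx": -0.03, "dy": 0.01, "dz": 0, "wx": 0, "wy": 0, "wz": 0, "jaw": 0.05}, {"dx": -0.03, "dy": 0.01, "dz": 0, "wx": 0, "wy": 0, "wz": 0, "jaw": 0.05}, {"dx": -0.03, "dy": 0.015, "dz": 0, "wx": 0, "wy": 0, "wz": 0, "jaw": 0.05}, {"dx": -0.03, "dy": 0.015, "dz": 0, "wx": 0, "wy": 0, "wz": 0, "jaw": 0.05}, {"dx": -0.03, "dy": 0.02, "dz": 0, "wx": 0, "wy": 0, "wz": 0, "jaw": 0.05}, {"dx": -0.015, "dy": 0.01, "dz": 0, "wx": 0, "wy": 0, "wz": 0, "jaw": 0.05}, {"dx": 0, "dy": 0, "dz": 0, "wx": 0, "wy": 0, "wz": 0, "jaw": 0.05}, {"dx": 0, "dy": 0, "dz": 0, "wx": 0, "wy": 0, "wz": 0, "jaw": 0.05}]'

```text
t: 25.73
eef_pos: [0.4295, 0.2745, 0.1348]
eef_rot: [0.714, -0.004, -0.701, -0.01]
contact_force: [-0.6, 0.1, 0.1]
opening: 0.05
```

```bash
python3 look.py 5 s,.6246,.1817,-1,.015 m,.6215,.0856,0,.015 l,.6175,-.0162,-1,.015 ; cat > lab.py <<'E'
from f2 import *
E
sed 's/top0/top5/' f2.py > f5.py; python3 f5.py | sed -n '/labels/,/board/p' ; sed 's/%%//' f2.py >/dev/null; python3 plan.py
```

```text
s ('top',) 60 [623.2 181.8] 1.0 0.165
s ('top',) 66 [624.5 181.6] 0.7 0.142
s ('scene',) 105 [624.5 182. ] 10.1 0.2
m ('top',) 60 [618.4  86.3] -0.9 0.141
m ('top',) 66 [618.   85.6] -0.2 0.118
m ('scene',) 105 [620.9  86.5] 8.7 0.179
l ('top',) 60 [618.4 -16.8] -1.5 0.125
l ('top',) 66 [615.6 -16.9] -1.0 0.115
l ('scene',) 105 [617.4 -16.7] 7.1 0.144
labels
[332. 292.] [ 316.4 -136.2] [ 316.4 -136.3] [31.7 30.9] 22.0
board
t 25.83 pos [0.4304 0.2741 0.1346] xax [ 0.018  0.008 -1.   ] yax [-0.023 -1.    -0.009] open 0.05 F [0.4 0.4 0.2] q [ 0.46 -0.14  2.05 -0.    1.22  2.06]
tilt fix wx wy deg [-0.47  1.04]
```

View pics/look5.png

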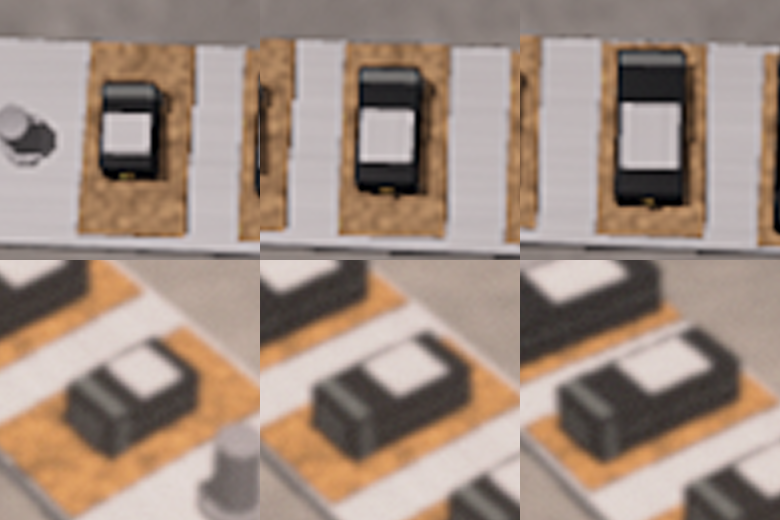

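View pics/top5.png

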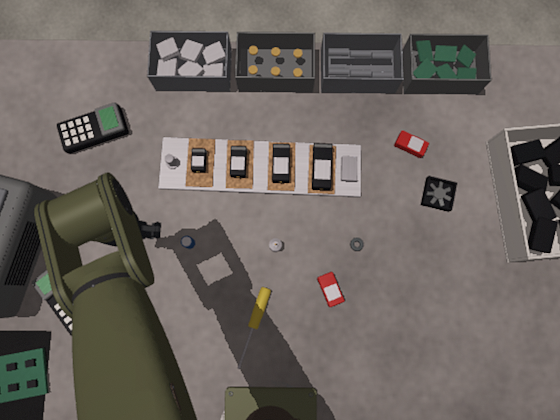

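View pics/scene5.png

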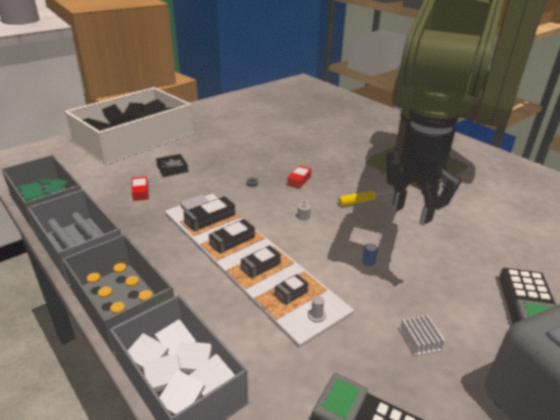

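```bash
cat > f6.py <<'E'
from h import *
im=cv2.imread("pics/top5.png")
S=8
big=cv2.resize(im,None,fx=S,fy=S,interpolation=cv2.INTER_LINEAR)
hs=dict(s=(.6246,.1817,-1),m=(.6215,.0856,-.2),l=(.6175,-.0162,-.9),xl=(.611,-.1147,-2))
off=dict(s=-4.8,m=-5.4,l=-6.5,xl=-10.2)
cs,_=cv2.findContours((big.min(axis=2)>150).astype(np.uint8),cv2.RETR_LIST,cv2.CHAIN_APPROX_NONE)
for k,(x,y,a) in hs.items():
    h=SZ[k][2];L=SZ[k][0]
    u0=proj("top",[x,y,.015+h])[0]
    best=[c for c in cs if 60*64<cv2.contourArea(c)<500*64 and cv2.pointPolygonTest(c,tuple(map(float,(u0+[0,3])*S)),False)>0]
    for c in best:
        P=back("top",(c[:,0,:]+.5)/S-.5,.015+h)[:,:2]*1e3
        (cx,cy),wh,ang=cv2.minAreaRect(P.astype(np.float32));print(k,"label",round(cx,1),round(cy,1),np.round(wh,1),round(ang,1),"along-off",round(cx-x*1e3,1),"initial",off[k])
    # end edges: profile along pad axis, averaged over width
    ca,sa=np.cos(np.radians(a)),np.sin(np.radians(a))
    def prof(z,ch):
        s=np.arange(-.062,.062,.0005);acc=0
        for w in np.linspace(-.3,.3,9)*SZ[k][1]:
            q=proj("top",np.c_[x+ca*s-sa*w,y+sa*s+ca*w,np.full(len(s),z)]).astype(np.float32)
            acc=acc+cv2.remap(ch,q[:,:1],q[:,1:],cv2.INTER_LINEAR)[:,0]
        return s,acc/9
    rb=(im[...,2].astype(np.float32)-im[...,0])
    for nm,z,sg in(("far(top edge)",.015+h,1),("near(bottom edge)",.015,-1)):
        s,p=prof(z,rb);m=(abs(s*sg-L/2)<.012);ss,pp=s[m]*sg,p[m]
        o=np.argsort(ss);ss,pp=ss[o],pp[o]; th=(pp[:4].mean()+pp[-4:].mean())/2
        i=np.argmax(pp>th);print("  ",nm,"edge",round(1e3*ss[i],1),"expect",1e3*L/2, pp[::6].round())
E
python3 f6.py
```

```text
s label 620.8 183.3 [23.2 27. ] 0.7 along-off -3.8 initial -4.8
   far(top edge) edge 28.5 expect 28.0 [ 1.  4.  5.  1. 35. 70. 71. 69.]
   near(bottom edge) edge 25.5 expect 28.0 [-0. -1. 16. 34. 71. 72. 70. 69.]
m label 615.9 87.6 [31.4 30.9] 0.2 along-off -5.6 initial -5.4
   far(top edge) edge 37.5 expect 37.0 [-0.  4.  5.  2. 28. 69. 71. 70.]
   near(bottom edge) edge 34.5 expect 37.0 [-1. -4. 17. 36. 67. 72. 73. 72.]
l label 611.0 -14.7 [32.7 39.2] 89.9 along-off -6.5 initial -6.5
   far(top edge) edge 46.0 expect 46.0 [-1.  2.  4.  2. 14. 57. 22. 12.]
   near(bottom edge) edge 42.5 expect 46.0 [-2.  6. 11. 60. 73. 74. 74. 73.]
xl label 601.9 -112.9 [37.  45.9] 87.9 along-off -9.1 initial -10.2
   far(top edge) edge 55.0 expect 55.0 [-1.  4.  5.  3.  8. 14. 14.]
   near(bottom edge) edge 51.0 expect 55.0 [-1.  1.  3. 35. 73. 69. 18.]
```

```bash
cat >> f6.py <<'E'
print("lateral")
for k,(x,y,a) in hs.items():
    h=SZ[k][2];W=SZ[k][1];L=SZ[k][0]
    ca,sa=np.cos(np.radians(a)),np.sin(np.radians(a))
    for z in(.015,.015+h):
      for sg in(1,-1):
        s=np.arange(W/2-.012,W/2+.010,.00025);acc=0
        for l in np.linspace(-.35,.35,15)*L:
            q=proj("top",np.c_[x+ca*l-sa*s*sg,y+sa*l+ca*s*sg,np.full(len(s),z)]).astype(np.float32)
            acc=acc+cv2.remap(rb,q[:,:1],q[:,1:],cv2.INTER_LINEAR)[:,0]
        p=acc/15
        lo,hi=np.percentile(p,5),np.percentile(p,90);e=[s[np.argmax(p>lo+f*(hi-lo))]*1e3 for f in(.3,.5,.7)]
        print(k,"z",z,"side","+y" if sg>0 else "-y","edge30/50/70 minus W/2",np.round(np.array(e)-W*500,1))
E
python3 f6.py | sed -n '/lateral/,$p'
```

```text
lateral
s z 0.015 side +y edge30/50/70 minus W/2 [5.3 5.8 6.5]
s z 0.015 side -y edge30/50/70 minus W/2 [-2.7 -0.5  1.5]
s z 0.040999999999999995 side +y edge30/50/70 minus W/2 [0.3 0.8 1.5]
s z 0.040999999999999995 side -y edge30/50/70 minus W/2 [1.5 3.  5.3]
m z 0.015 side +y edge30/50/70 minus W/2 [4.  4.5 5.3]
m z 0.015 side -y edge30/50/70 minus W/2 [-2.7 -0.5  2.3]
m z 0.043 side +y edge30/50/70 minus W/2 [0.8 1.3 2. ]
m z 0.043 side -y edge30/50/70 minus W/2 [-0.5  1.5  4.3]
l z 0.015 side +y edge30/50/70 minus W/2 [0.8 1.5 2.5]
l z 0.015 side -y edge30/50/70 minus W/2 [-0.5  1.8  3.3]
l z 0.045 side +y edge30/50/70 minus W/2 [0.  0.8 1.5]
l z 0.045 side -y edge30/50/70 minus W/2 [-1.  1.  3.]
xl z 0.015 side +y edge30/50/70 minus W/2 [0.  0.5 1.3]
xl z 0.015 side -y edge30/50/70 minus W/2 [1.5 2.8 3.8]
xl z 0.047 side +y edge30/50/70 minus W/2 [1.8 2.5 3.3]
xl z 0.047 side -y edge30/50/70 minus W/2 [-1.7 -0.7  0.5]
```

The order, flatness, labels and spacing all check out, with every brick within about 2 mm and 2° of its pad. The arm is clear, so I'm handing in.

```bash
python3 -c "
from bench import r
print(r.finish_job())"
```

```text
the job is handed in; nothing more can be done
None
```

All four black power bricks are on the board in order of length. From the post to the block they run 56, 74, 92 and 110 mm. Each lies flat, label up and lengthwise on its pad, and has been let go. I handed the job in at about 26 s of the 102 s allowed, with the open gripper about 13 cm above the bench and clear of everything. The red look-alikes were not touched.

**Mishap:** my first grasp on the 74 mm brick was too high. The fingers slipped off and pushed it about 5 mm on the bench. I measured it again and picked it up cleanly with a lower grasp.

**Last checks:**
- **Along the pads:** the far end edges matched their expected positions within 0.5 mm. The near edges read 2.5–4 mm short on all four bricks, which I put down to rounded bottoms and shadow.
- **Across the pads:** the clear side edges read 0.5–1.3 mm towards the post, and the label centres 1.5–2 mm the same way. That may be partly the 2 mm camera calibration error.
- **Angle:** the label edges put all four within about 2° of their pads.
- **Disagreements:** fits to the overhead outline put the 74 mm brick up to 3 mm short along its pad. The scene-camera fits gave angles several degrees off (7–10° for the three shorter bricks in the last check). I judged both to be shadow and blur errors, because the sharper edges did not show them.

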